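Pack and wedge the doming block tight in its bolster

TASK

The steel doming block is loose in its bolster on the bench. Take brass packing strips from the wooden rack one at a time and stand them upright, side by side, in the gap between the block and the bolted stop, fully down, until what is left suits the taper wedge; then push the wedge down by hand between strips and stop, thin end first, until you feel it bite and the block is tight against the lug behind it, with the wedge well into the gap but not touching bottom. Finish still holding the wedge in place with the gripper, so that I can tap it home; leave spare strips in the rack, do not ram the wedge, and leave everything else on the bench where it is.

Things in the scene. Friction and masses are not known exactly. Their poses are not given: they have to be found in the camera images.
- bolster: grey bolster fixed to the bench: bed 230 x 110 mm, 15 mm thick; two guide bars along x, 20 mm high above the bed, 64 mm apart inside. Origin on the bench under the bed (which runs from x = -120 to +110 mm). +x is the way the block is pushed tight, against the fixed lug whose bearing face is the plane x = +65 mm. Bed top = floor of the gap, z = 15 mm
- block (a joint): the doming block, a 60 mm steel cube with round hollows in its top, which slides along the bolster's x axis between the guide bars: 0 = tight against the lug, grows in m as it stands off towards the stop; starts 0 to 3 mm off; slides with 1 to 2 N
- block_face (a point): top edge (middle) of the block's face towards the stop, 75 mm above the bench; axes parallel to the bolster's. With the block tight against the lug it lies at x = +5 mm in the bolster's frame
- stop: plain steel angle stop bolted to the bed, immovable: upright 22 mm thick, 58 wide, 53 high, its foot away from the block. Origin at the foot of its working face (middle, on the bed, 15 mm above the bench); its +x points at the block. With the block against the lug the gap from this face to the block is 12.5 to 19.5 mm; the face is 45 mm high; above it a bevel leads in, 8 high and 6 mm wide
- stop_face (a point): top edge (middle) of the stop's working face, where the bevel begins, 60 mm above the bench (the stop's top is at 68 mm)
- rack: wooden rack fixed to the bench, 150 x 72 mm, 45 mm high, origin under its centre; four slots 35 mm deep across its x axis, at x = -45, -15, +15 mm (strips) and +50 mm (wedge, whose flat face stands at x = +54 mm, parallel to the strips); strips' tops 90 mm, wedge's top 110 mm above the bench
- strip1: plain brass packing strip, 5 mm thick (its x), 40 mm wide (its y), 80 mm long (its z), 130 g; origin at the centre of its lower end. At first it stands upright in a slot of the rack, 35 mm deep in it; once stood in the gap it is loose and can lean until the gap is closed
- strip2: plain brass packing strip, 5 mm thick (its x), 40 mm wide (its y), 80 mm long (its z), 130 g; origin at the centre of its lower end. At first it stands upright in a slot of the rack, 35 mm deep in it; once stood in the gap it is loose and can lean until the gap is closed
- strip3: plain brass packing strip, 5 mm thick (its x), 40 mm wide (its y), 80 mm long (its z), 130 g; origin at the centre of its lower end. At first it stands upright in a slot of the rack, 35 mm deep in it; once stood in the gap it is loose and can lean until the gap is closed
- wedge: brass taper wedge, 100 mm long (z), 40 wide (y), about 380 g, standing thin end down, 35 mm deep, in the rack's end slot. Origin at the middle of the thin end, on the flat face (plane x = 0). 2.5 mm thick there, thicker towards -x by 1.8 mm per 10 mm of length, 20.5 mm at the top: d mm below stop_face it fills 2.5 + 0.18 d mm. About 10 N of push makes it bite; it then stays by friction
- wedge_top (a point): middle of the wedge's top face, 100 mm above its thin end
- discs: to be left alone: five copper discs 42 mm across, fused as one 10 mm high pile, origin at its underside
- punch_big: to be left alone: steel doming punch, 100 mm long, square shank, 22 mm ball, lying down
- punch_small: to be left alone: steel doming punch, 100 mm long, square shank, 17 mm ball, lying down
- slab: to be left alone: white fireclay slab 110 x 110 x 22 mm, far side of the bench
- dome: to be left alone: amber enamelled dome, 76 mm across, 47 mm high, standing on the slab
- pot1: to be left alone: round lidded pot, 75 mm across, 36 mm high
- pot2: to be left alone: round lidded pot, 75 mm across, 36 mm high
There are look-alikes about, which are no part of the job. Of the things shaped like the wedge, the brass one is meant. Leave any green look-alike of the strip2 alone.

How it is judged:
On the way:
1. a packing strip stands fully down in the gap between block and stop (((z of strip1 in the frame of bolster below 0.019 m and x of strip1 in the frame of stop above -0.001 m and x of strip1 in the frame of block_face below 0.001 m and y of strip1 in the frame of bolster between -0.016 and 0.016 m and angle between strip1's own z axis and vertical below 0.1 rad) or (z of strip2 in the frame of bolster below 0.019 m and x of strip2 in the frame of stop above -0.001 m and x of strip2 in the frame of block_face below 0.001 m and y of strip2 in the frame of bolster between -0.016 and 0.016 m and angle between strip2's own z axis and vertical below 0.1 rad) or (z of strip3 in the frame of bolster below 0.019 m and x of strip3 in the frame of stop above -0.001 m and x of strip3 in the frame of block_face below 0.001 m and y of strip3 in the frame of bolster between -0.016 and 0.016 m and angle between strip3's own z axis and vertical below 0.1 rad))), for 0.2 s.
At the end, for the whole second after the job is handed in: Block within 1 mm of the lug; 1+ strips upright (6 deg) and down (4 mm) in the gap, the rest in the rack; wedge upright (7 deg), at rest, 8 mm or more below the top of the stop's face, not on the bed, over 2.5 N on the stop, 2 N on a strip, and over 3 N between fingers and wedge (((z of strip1 in the frame of bolster below 0.019 m and x of strip1 in the frame of stop above -0.001 m and x of strip1 in the frame of block_face below 0.001 m and y of strip1 in the frame of bolster between -0.016 and 0.016 m and angle between strip1's own z axis and vertical below 0.1 rad) or (z of strip2 in the frame of bolster below 0.019 m and x of strip2 in the frame of stop above -0.001 m and x of strip2 in the frame of block_face below 0.001 m and y of strip2 in the frame of bolster between -0.016 and 0.016 m and angle between strip2's own z axis and vertical below 0.1 rad) or (z of strip3 in the frame of bolster below 0.019 m and x of strip3 in the frame of stop above -0.001 m and x of strip3 in the frame of block_face below 0.001 m and y of strip3 in the frame of bolster between -0.016 and 0.016 m and angle between strip3's own z axis and vertical below 0.1 rad)) and ((z of strip1 in the frame of bolster below 0.019 m and x of strip1 in the frame of stop above -0.001 m and x of strip1 in the frame of block_face below 0.001 m and y of strip1 in the frame of bolster between -0.016 and 0.016 m and angle between strip1's own z axis and vertical below 0.1 rad) or (z of strip1 in the frame of rack below 0.016 m and horizontal distance between strip1 and rack below 0.065 m and angle between strip1's own z axis and vertical below 0.2 rad)) and ((z of strip2 in the frame of bolster below 0.019 m and x of strip2 in the frame of stop above -0.001 m and x of strip2 in the frame of block_face below 0.001 m and y of strip2 in the frame of bolster between -0.016 and 0.016 m and angle between strip2's own z axis and vertical below 0.1 rad) or (z of strip2 in the frame of rack below 0.016 m and horizontal distance between strip2 and rack below 0.065 m and angle between strip2's own z axis and vertical below 0.2 rad)) and ((z of strip3 in the frame of bolster below 0.019 m and x of strip3 in the frame of stop above -0.001 m and x of strip3 in the frame of block_face below 0.001 m and y of strip3 in the frame of bolster between -0.016 and 0.016 m and angle between strip3's own z axis and vertical below 0.1 rad) or (z of strip3 in the frame of rack below 0.016 m and horizontal distance between strip3 and rack below 0.065 m and angle between strip3's own z axis and vertical below 0.2 rad)) and value of joint block below 0.001 m and contact force between wedge and stop above 2.5 N and (contact force between wedge and strip1 above 2 N or contact force between wedge and strip2 above 2 N or contact force between wedge and strip3 above 2 N) and contact force between the fingers and wedge above 3 N and z of wedge in the frame of bolster between 0.0155 and 0.052 m and y of wedge in the frame of bolster between -0.016 and 0.016 m and angle between wedge's own z axis and vertical below 0.12 rad and linear speed of wedge below 0.01 m/s); the arm keeps its last pose, push and grip.
It fails at once if a thing that was to be left alone was moved by more than 25 mm (distance of any of discs, punch_big, punch_small, slab, dome, pot1, pot2 from where it was at the start of the episode above 0.025 m).
It fails at once if the wedge was rammed (over 100 N on the stop) (contact force between wedge and stop above 100 N).
It also fails if it takes over 72 s, if anything falls off the work surface, if the arm or the gripper's body presses on something with over 40 N, if the wrist force passes 120 N, or if a joint passes its speed limit or range.

ROBOT

A 7-joint arm with a two-finger parallel gripper is mounted at the origin on the work surface. World frame = base frame: x ahead of the robot, y to its left, z up, the work surface at z = 0. Lengths are in m, angles in rad, forces in N, time in s.
With the tool pointing down it reaches from about 0.425 to 0.875 m from the base axis. Payload 4.7 kg.
Tool frame: the origin (TCP) lies midway between the tips of the shut fingers; the grasp point (between the pads) lies 19 mm behind it; z points along the fingers, y is the direction in which the jaws open and shut (so a half turn about z gives the same grasp; the last joint's range is limited). The gripper opens to 85 mm and grips with 20 to 120 N. Pads are 22 mm wide; open, the fingers measure 114 mm over their backs; the gripper's body (76 mm by 85 mm) begins 54 mm behind the grasp point. The pads swing forward as they close: fully open they stand 13 mm farther back than shut.
Start: joints at [1.354, 0.321, -0.07, 1.45, 0.023, 1.371, -0.057], TCP at [0.149, -0.633, 0.194] pointing down, gripper open.
Joint ranges: [-2.86, 2.86], [-0.3, 2.09], [-1.38, 1.24], [0.06, 2.45], [-1.56, 4.7], [0.09, 2.05], [-2.69, 2.69]. Speed limits (rad/s): [2.57, 2.57, 3.14, 3.14, 3.14, 3.14, 3.14].

INTERFACE

Orientations are given as a unit quaternion [w, x, y, z].
In Python, from workcell import get_obs, grab_frame, get_calibration, sign_off gives the robot as it stands. The module is installed in compiled form; this text tells all that it offers.
- The arm moves only by the shell command python3 -m handwheel 'ROWS'. ROWS is JSON, a list of rows, each an object of numbers: "claw": the opening, from -1 (shut) to 1 (fully open), so that 0 is half open; "tx", "ty", "tz": the shift along the tool's x, y, z in cm; "twist": the turn about the tool's z in degrees. In form: [{"claw": .., "tx": .., "ty": .., "tz": .., "twist": ..}, ...]. A call has 1 to 20 rows; each row shifts and turns the commanded pose from where the row before left it, along the tool's axes as they then stand; what a row does not reach is not made up. A row lasts 1/8 s, in which the tool goes at most 62.5 mm and 10.7 degrees, less where a joint would pass 70% of its speed; a pose out of reach is approached as far as the arm can. A call with a gripper value outside its range is refused whole. The fingers move at their own pace and stop on an object; the grip force is fixed at half the most. Time passes only in rows, so rows that do not move let the fingers close. It gives the time, the measured TCP pose, the force and the opening at its end, in the units of the state.
- get_obs(): the state, without advancing time (a new reading comes with each control period).
- grab_frame(name): name is "side" or "top"; returns the picture (420x560x3 uint8, red, green, blue); there is no depth.
- get_calibration(name): a dict with "mtx" (3x3 intrinsics, pixels), "rvec" (rotation vector, rad) and "tvec" (3), from world to camera coordinates, as OpenCV has them. Camera axes: x right, y down, z forward; pixel columns grow to the right and rows downward; lengths in m; the calibration is good to about 2 mm. A picture is of the moment at which its call begins. get_calibration takes no time and is no camera call.
- sign_off(): hands the job in, once; it reports no verdict.
The state is a dict: "time": time; "q": joint angles; "joint_velocities": joint speeds; "effort": joint torques, N m; "tcp_pos": TCP position; "tcp_rot": TCP orientation; "wrist_force": force on the tool from outside, world axes, zero at the start; "moment": the same for the moment, N m; "gripper_width": finger opening in m.
Only numpy, scipy, OpenCV 4.12 (cv2) and the standard library are available. Lean on these libraries where they do the work, as an engineer would, in place of code of your own. Each camera call takes 0.05 s, during which the arm holds its last target.

## Working session

There is one attempt and no reset: what is moved stays moved. The work goes in short steps, Python scripts to look and compute and a shell command to move; the robot and the scene stay as the last step left them, time stands still between calls to the robot, and variables do not carry over. Pictures are saved under pics/ and viewed, and the job is handed in when it is done.

```bash
mkdir -p pics
python3 - <<'E'
from workcell import *
import cv2,numpy as np
for n in("side","top"):
    f=grab_frame(n); cv2.imwrite(f"pics/{n}0.png",f[:,:,::-1]); c=get_calibration(n); print(n,c)
    R=cv2.Rodrigues(np.array(c["rvec"],float))[0]; print(-R.T@np.array(c["tvec"]).ravel())
print(get_obs())
E
```

```text
side {'mtx': array([[508.04436216,   0.        , 270.77208251],
       [  0.        , 508.04436216, 219.68233239],
       [  0.        ,   0.        ,   1.        ]]), 'rvec': array([ 0.19381343, -2.69340313,  1.43191784]), 'tvec': array([0.5555431 , 0.12059204, 1.26296759])}
[0.38827294 1.05136754 0.81371257]
top {'mtx': array([[467.11603143,   0.        , 280.83556918],
       [  0.        , 467.11603143, 206.20558321],
       [  0.        ,   0.        ,   1.        ]]), 'rvec': array([ 2.15864928, -2.16613174,  0.09447772]), 'tvec': array([0.00469081, 0.60161684, 1.09769049])}
[ 0.48707676 -0.01338108  1.1530249 ]
{'time': 0.1, 'q': array([ 1.3540844 ,  0.32173449, -0.07010677,  1.45154236,  0.02261946,
        1.37079056, -0.05691451]), 'joint_velocities': array([ 9.65278535e-05, -1.03737632e-03,  2.03463510e-03, -1.93560980e-03,
        1.22553710e-03,  1.69607901e-04, -1.18223944e-03]), 'effort': array([-2.32774482e-04, -4.94879651e+01, -3.84054277e-01, -3.15211487e+01,
        1.30911497e-02,  7.51354324e-03, -7.79732886e-06]), 'tcp_pos': array([ 0.14853335, -0.63225137,  0.19294778]), 'tcp_rot': array([-8.30510254e-04,  9.93345583e-01,  1.15168746e-01, -1.48910998e-04]), 'wrist_force': array([-0.11862313, -0.45806482, -0.19621117]), 'moment': array([ 0.03446427, -0.0040155 ,  0.01969929]), 'gripper_width': 0.08545557105717287}
```

View pics/side0.png

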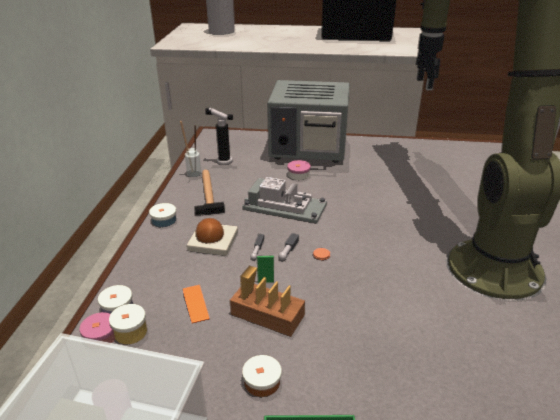

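View pics/top0.png

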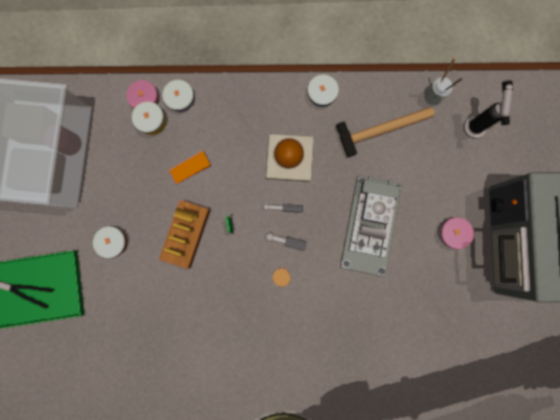

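The side view shows the rack near (267,300), the bolster near (285,200), and a green strip look-alike at (265,268). In the top view the rack is at (185,235) and the bolster at (371,225). I'll enlarge both.

Run:
```python
import cv2
s=cv2.imread("pics/side0.png");t=cv2.imread("pics/top0.png")
z=lambda i,x,y,w,h,k:cv2.resize(i[y:y+h,x:x+w],None,fx=k,fy=k,interpolation=cv2.INTER_CUBIC)
cv2.imwrite("pics/z_sb.png",z(s,235,165,100,70,8))
cv2.imwrite("pics/z_tb.png",z(t,330,170,80,110,5))
cv2.imwrite("pics/z_sr.png",z(s,220,250,100,85,7))
cv2.imwrite("pics/z_tr.png",z(t,150,190,90,90,6))
```

```text
(no output)
```

View pics/z_sb.png

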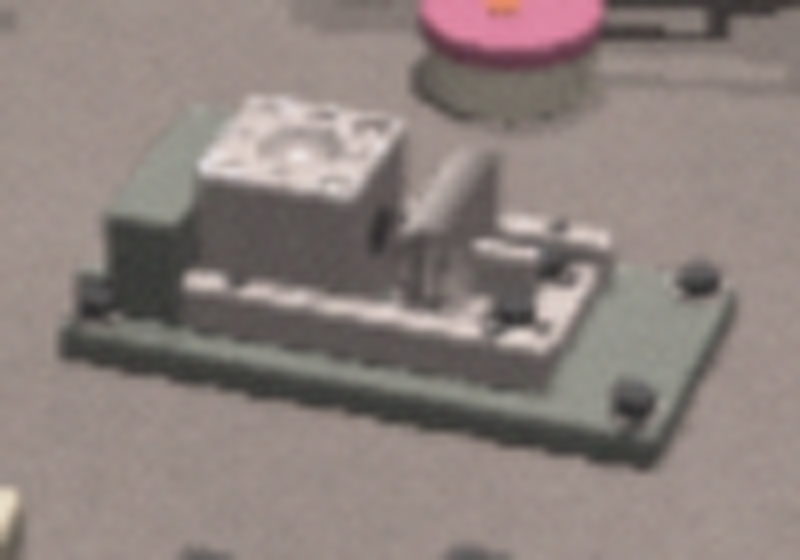

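View pics/z_tb.png

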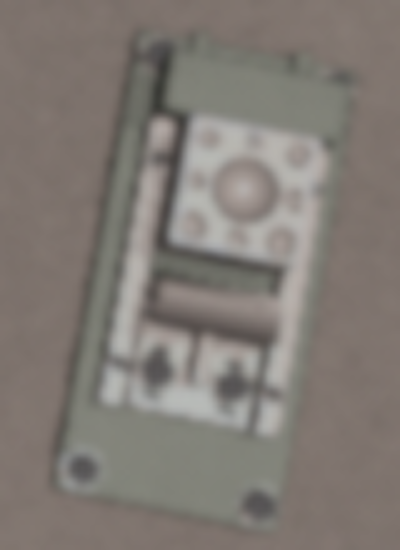

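View pics/z_sr.png

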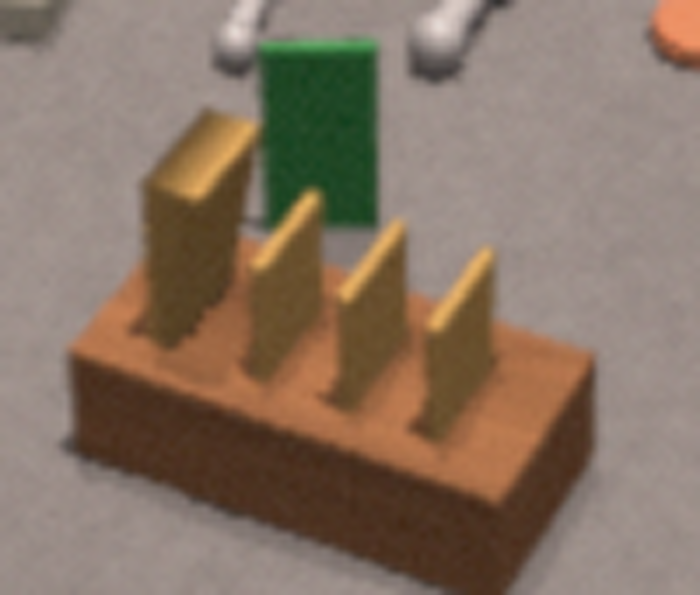

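View pics/z_tr.png

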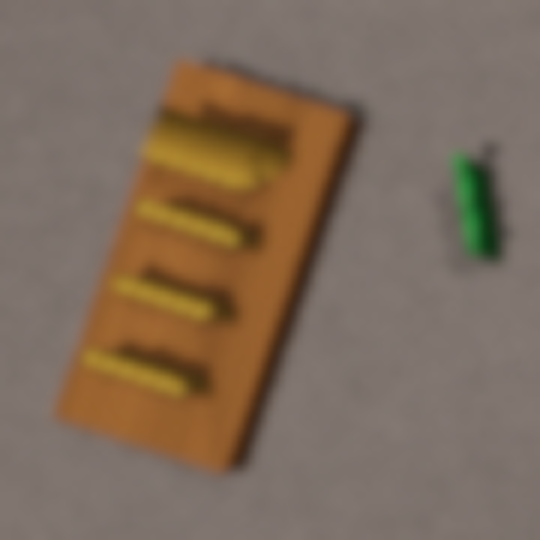

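Top view: block top near (378,208), stop upright near (373,230), four brass tops around (180,215) to (172,252), wedge uppermost. The flat wedge face points up the picture and so does the lug, so the wedge needs only a small turn. Next I measure the rack tops and the bolster with masks.

```bash
cat > h.py <<'E'
import numpy as np,cv2
from workcell import *
def ray(n,px):
    c=get_calibration(n);R=cv2.Rodrigues(np.array(c["rvec"],float))[0]
    o=-R.T@np.array(c["tvec"]).ravel()
    p=np.atleast_2d(np.array(px,float)); d=np.c_[(p-c["mtx"][:2,2])/[c["mtx"][0,0],c["mtx"][1,1]],np.ones(len(p))]@R
    return o,d
def plane(n,px,z):
    o,d=ray(n,px); return o+d*((z-o[2])/d[:,2])[:,None]
def proj(n,P):
    c=get_calibration(n); return cv2.projectPoints(np.array(P,float).reshape(-1,3),np.array(c["rvec"],float),np.array(c["tvec"],float),c["mtx"],None)[0].reshape(-1,2)
def tri(a,pa,b,pb):
    o1,d1=ray(a,pa);o2,d2=ray(b,pb);d1=d1[0];d2=d2[0]
    s=np.linalg.lstsq(np.c_[d1,-d2],o2-o1,rcond=None)[0]
    A=o1+s[0]*d1;B=o2+s[1]*d2; return (A+B)/2,np.linalg.norm(A-B)
E
python3 - <<'E'
from h import *
t=cv2.imread("pics/top0.png");s=cv2.imread("pics/side0.png")
def comps(n,img,m,z,roi,mn=8):
    x,y,w,h=roi; mm=np.zeros(m.shape,np.uint8); mm[y:y+h,x:x+w]=m[y:y+h,x:x+w]
    k,l,st,c=cv2.connectedComponentsWithStats(mm)
    for i in range(1,k):
        if st[i,4]<mn: continue
        ys,xs=np.nonzero(l==i); W=plane(n,np.c_[xs,ys],z)[:,:2]
        r=cv2.minAreaRect(W.astype(np.float32)*1000)
        print(n,"px",c[i].round(1),st[i,4],"mean",W.mean(0).round(4),"rect",np.round(r[0],1),np.round(r[1],1),round(r[2],1))
hsv=cv2.cvtColor(t,cv2.COLOR_BGR2HSV); H,S,V=[hsv[...,i].astype(int) for i in range(3)]
print("brass tops");comps("top",t,((H>=20)&(H<=32)&(S>120)&(V>130)).astype(np.uint8),.09,(150,190,70,90))
print("rack");comps("top",t,((H>=5)&(H<=32)&(S>120)).astype(np.uint8),.045,(150,190,70,90),200)
b=t.astype(int)
print("bed");comps("top",t,((b[...,1]-b[...,2]>=3)).astype(np.uint8),.015,(330,170,80,110),30)
hs=cv2.cvtColor(s,cv2.COLOR_BGR2HSV);H,S,V=[hs[...,i].astype(int) for i in range(3)]
for p in [(286-20,283),(262,291)]: print(hs[p[1],p[0]])
print("sidebrass");comps("side",s,((H>=14)&(H<=32)&(S>100)&(V>150)).astype(np.uint8),.09,(230,262,70,45))
E
```

```text
brass tops
top px [183.8 216.3] 85 mean [0.5733 0.2239] rect [573.1 222.7] [44.4 11.5] 70.0
top px [181.1 226.6] 39 mean [0.5497 0.2298] rect [550.2 230.7] [37.2  5. ] 71.5
top px [177.2 239.3] 38 mean [0.5208 0.2381] rect [521.  238.4] [34.2  5. ] 71.6
top px [172.4 251.6] 40 mean [0.4928 0.2486] rect [492.8 248.4] [36.3  5. ] 71.7
rack
top px [184.1 234. ] 2007 mean [0.5349 0.2327] rect [535.6 232.8] [ 76.9 150.2] 71.7
bed
[ 15  47 119]
[ 17 144 103]
sidebrass
side px [249.9 272.2] 70 mean [0.5764 0.2017] rect [575.6 201.4] [40.6 13.3] 67.2
side px [259.8 283.2] 31 mean [0.5485 0.235 ] rect [548.1 234.2] [36.3  5.7] 69.8
side px [272.5 286.9] 34 mean [0.5197 0.2431] rect [519.8 243.2] [36.9  5.8] 70.8
side px [285.3 291.1] 31 mean [0.491  0.2526] rect [490.7 252. ] [36.6  5.2] 70.7
```

Strip tops come out 30 mm apart in both views, and the rack rectangle is 150 mm long, as given. The rack yaw is about -18.4° and its centre about (0.535, 0.235). For the bolster I need closer views.

Run:
```python
from h import *
t=cv2.imread("pics/top0.png");s=cv2.imread("pics/side0.png")
def grid(img,x,y,w,h,k,fn):
    z=cv2.resize(img[y:y+h,x:x+w],None,fx=k,fy=k,interpolation=cv2.INTER_LANCZOS4)
    for i in range(0,w,5):
        cv2.line(z,(int((i+.5)*k),0),(int((i+.5)*k),4 if i%10 else 10),(0,0,255),1)
        if i%10==0: cv2.putText(z,str(x+i),(int((i+.5)*k)-12,22),0,.4,(0,0,255),1)
    for i in range(0,h,5):
        cv2.line(z,(0,int((i+.5)*k)),(4 if i%10 else 10,int((i+.5)*k)),(0,0,255),1)
        if i%10==0: cv2.putText(z,str(y+i),(12,int((i+.5)*k)+4),0,.4,(0,0,255),1)
    cv2.imwrite(fn,z)
grid(t,340,185,60,56,10,"pics/g_tb.png"); grid(s,245,170,75,42,10,"pics/g_sb.png")
print(t[265,365],t[225,340],t[190,380])
b=t.astype(int); m=((b[...,1]-b[...,2])>-3)&((b[...,1]-b[...,0])>-20)
```

```text
[121 131 130] [107 114 124] [121 130 129]
```

View pics/g_tb.png

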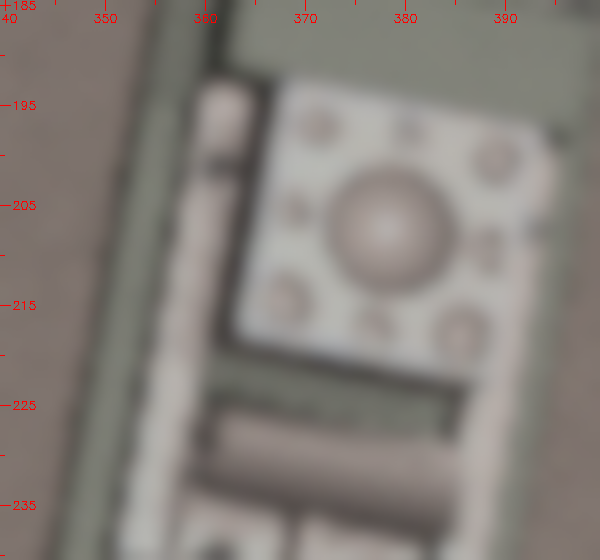

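View pics/g_sb.png

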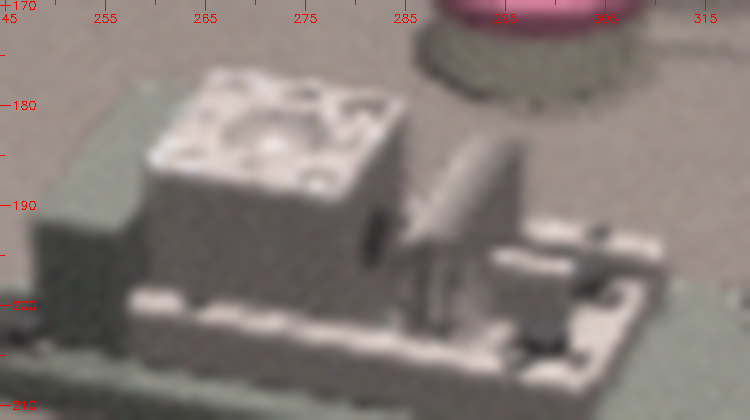

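Run:
```python
from h import *
T=plane("top",[(363.2,218.5),(387,222.8),(367.6,192.3),(394.3,197)],.075)
S=plane("side",[(279,189.5),(284.8,179.5),(259.5,185.5),(266.5,176.5)],.075)
print("order FL FR BL BR (F toward stop)");print(T.round(4));print(S.round(4))
for P in(T,S):
    d=lambda a,b:(np.linalg.norm(P[a]-P[b])*1000).round(1), np.degrees(np.arctan2(*(P[b]-P[a])[[1,0]])).round(1)
    print([d(a,b) for a,b in((0,1),(2,3),(0,2),(1,3))], P.mean(0).round(4))
print("stop edge top view z.06",plane("top",[(361.5,226.2),(384.3,229.3)],.06).round(4))
print("stop top edge z.068 back? side",plane("side",[(285.5,193.5),(293.5,183.5),(288.5,193.5),(296.5,183.5)],.068).round(4))
# bed edges, top view
t=cv2.imread("pics/top0.png").astype(float); 
for y in range(215,262,5): print(y,(t[y,336:356,1]-t[y,336:356,2]).astype(int))
```

```text
order FL FR BL BR (F toward stop)
[[ 0.5678 -0.1881  0.075 ]
 [ 0.5576 -0.2426  0.075 ]
 [ 0.6287 -0.1995  0.075 ]
 [ 0.6174 -0.2609  0.075 ]]
[[ 0.5659 -0.1877  0.075 ]
 [ 0.5569 -0.2472  0.075 ]
 [ 0.625  -0.2032  0.075 ]
 [ 0.6134 -0.2585  0.075 ]]Traceback (most recent call last):
  File "<stdin>", line 6, in <module>
NameError: name 'b' is not defined
```

Run:
```python
from h import *
print("stop edge top view z.06\n",plane("top",[(361.5,226.2),(384.3,229.3)],.06).round(4))
print("side stop bevel z.068 / z.060\n",plane("side",[(285.5,193.0),(294,183.5)],.06).round(4),plane("side",[(288.5,193.5),(296.5,183.5)],.068).round(4))
t=cv2.imread("pics/top0.png").astype(float)
L=[];Rr=[]
g=cv2.GaussianBlur(t[...,1]-t[...,2],(0,0),1.2)
for y in range(200,268,2):
    r=g[y]; 
    x0=int(round(357-(y-190)*.19)); seg=r[x0-22:x0+3]; 
    th=-5; i=np.argmax(seg>th); 
    if i>0: L.append((x0-22+i-(seg[i]-th)/(seg[i]-seg[i-1]),y))
L=np.array(L); print(L[::4].round(1))
W=plane("top",L,.015)[:,:2]; v=cv2.fitLine(W.astype(np.float32),cv2.DIST_HUBER,0,.001,.001).ravel(); print("left bed edge dir",np.degrees(np.arctan2(v[1],v[0])),v[2:])
T=plane("top",[(363.2,218.5),(387,222.8),(367.6,192.3),(394.3,197)],.075)
S=plane("side",[(279,189.5),(284.8,179.5),(259.5,185.5),(266.5,176.5)],.075)
for P in(T,S):
  print(P.mean(0).round(4),[round(1000*np.linalg.norm(P[a]-P[b]),1) for a,b in((0,1),(2,3),(0,2),(1,3))])
```

```text
stop edge top view z.06
 [[ 0.5509 -0.1862  0.06  ]
 [ 0.5435 -0.2391  0.06  ]]
side stop bevel z.068 / z.060
 [[ 0.5482 -0.1956  0.06  ]
 [ 0.5301 -0.2531  0.06  ]] [[ 0.5377 -0.1807  0.068 ]
 [ 0.5214 -0.2402  0.068 ]]
[[352.1 200. ]
 [350.7 208. ]
 [349.3 216. ]
 [347.6 224. ]
 [346.2 232. ]
 [344.6 240. ]
 [343.2 248. ]
 [341.5 256. ]
 [340.6 264. ]]
left bed edge dir -11.570077 [ 0.545478   -0.15693751]
[ 0.5929 -0.2228  0.075 ] [np.float64(55.4), np.float64(62.5), np.float64(62.0), np.float64(62.6)]
[ 0.5903 -0.2241  0.075 ] [np.float64(60.2), np.float64(56.5), np.float64(61.2), np.float64(57.6)]
```

The block centre is (0.5915, -0.2232) within 3 mm in both views and the bolster yaw is about -11.3°. The gap is about 15.5 mm including any stand-off. I'll raise the arm, swing around clear of the oven, and turn the tool.

```bash
cat >> h.py <<'E'
def go(x,y,z,psi=None):
    o=get_obs(); w,a,b,c=o["tcp_rot"]
    R=cv2.Rodrigues(np.array([a,b,c])/np.linalg.norm([a,b,c])*2*np.arctan2(np.linalg.norm([a,b,c]),w))[0]
    ps=np.degrees(np.arctan2(R[1,0],R[0,0])); d=R.T@(np.array([x,y,z])-o["tcp_pos"])*100
    tw=None if psi is None else (-(psi-ps)+180)%360-180
    print("t",round(o["time"],2),"psi",ps.round(2),"tilt",np.degrees(np.arccos(-R[2,2])).round(2),"pos",o["tcp_pos"].round(4),"d(cm)",d.round(2),"twist",tw,"F",o["wrist_force"].round(1),"w",round(o["gripper_width"],4))
E
python3 -m handwheel '[{"claw":1,"tz":-5},{"claw":1,"tz":-5},{"claw":1,"tz":-5},{"claw":1,"tz":-5},{"claw":1,"tx":4,"ty":-4},{"claw":1,"tx":4,"ty":-4},{"claw":1,"tx":4,"ty":-4},{"claw":1,"tx":4,"ty":-4},{"claw":1,"tx":4,"ty":-4},{"claw":1,"tx":4,"ty":-4},{"claw":1,"tx":4,"ty":-4},{"claw":1,"tx":4,"ty":-4},{"claw":1,"tx":4,"ty":-4},{"claw":1,"tx":4,"ty":-4}]'
python3 -c "
from h import *
go(.492,.2500,.2,161.7)"
```

```text
t 0.1 psi 13.23 tilt 0.1 pos [ 0.1485 -0.6323  0.1929] d(cm) [ 53.62 -78.03  -0.58] twist -148.47327388287997 F [-0.1 -0.5 -0.2] w 0.0855schema error: expected keys claw, tx, ty, tz, twist
```

```bash
python3 -m handwheel '[{"claw":1,"tx":0,"ty":0,"tz":-5,"twist":0},{"claw":1,"tx":0,"ty":0,"tz":-5,"twist":0},{"claw":1,"tx":0,"ty":0,"tz":-5,"twist":0},{"claw":1,"tx":0,"ty":0,"tz":-5,"twist":0},{"claw":1,"tx":4,"ty":-4,"tz":0,"twist":0},{"claw":1,"tx":4,"ty":-4,"tz":0,"twist":0},{"claw":1,"tx":4,"ty":-4,"tz":0,"twist":0},{"claw":1,"tx":4,"ty":-4,"tz":0,"twist":0},{"claw":1,"tx":4,"ty":-4,"tz":0,"twist":0},{"claw":1,"tx":4,"ty":-4,"tz":0,"twist":0},{"claw":1,"tx":4,"ty":-4,"tz":0,"twist":0},{"claw":1,"tx":4,"ty":-4,"tz":0,"twist":0},{"claw":1,"tx":4,"ty":-4,"tz":0,"twist":0},{"claw":1,"tx":4,"ty":-4,"tz":0,"twist":0}]'
python3 -c "
from h import *
go(.492,.2500,.2,161.7);print(get_obs()['q'].round(2))"
```

```text
time: 1.85
tcp_pos: [0.447, -0.1501, 0.3936]
tcp_rot: [0.0, 0.993, 0.115, -0.0]
wrist_force: [0.7, 0.0, -0.2]
gripper_width: 0.0853
t 1.85 psi 13.21 tilt 0.03 pos [ 0.447  -0.1501  0.3936] d(cm) [ 13.53 -37.93  19.35] twist -148.48933796891214 F [ 0.7  0.  -0.2] w 0.0853
[ 0.87 -0.07 -0.56  1.48 -0.04  1.72 -1.03]
```

```bash
python3 -m handwheel '[{"claw":1,"tx":0,"ty":0,"tz":0,"twist":-10.6},{"claw":1,"tx":0,"ty":0,"tz":0,"twist":-10.6},{"claw":1,"tx":0,"ty":0,"tz":0,"twist":-10.6},{"claw":1,"tx":0,"ty":0,"tz":0,"twist":-10.6},{"claw":1,"tx":0,"ty":0,"tz":0,"twist":-10.6},{"claw":1,"tx":0,"ty":0,"tz":0,"twist":-10.6},{"claw":1,"tx":0,"ty":0,"tz":0,"twist":-10.6},{"claw":1,"tx":0,"ty":0,"tz":0,"twist":-10.6},{"claw":1,"tx":0,"ty":0,"tz":0,"twist":-10.6},{"claw":1,"tx":0,"ty":0,"tz":0,"twist":-10.6},{"claw":1,"tx":0,"ty":0,"tz":0,"twist":-10.6},{"claw":1,"tx":0,"ty":0,"tz":0,"twist":-10.6},{"claw":1,"tx":0,"ty":0,"tz":0,"twist":-10.6},{"claw":1,"tx":0,"ty":0,"tz":0,"twist":-10.6}]'
python3 -c "
from h import *
go(.492,.2500,.15,161.7);print(get_obs()['q'].round(2))"
```

```text
time: 3.6
tcp_pos: [0.4463, -0.1518, 0.3935]
tcp_rot: [-0.0, 0.157, 0.988, 0.0]
wrist_force: [0.7, -1.6, -0.8]
gripper_width: 0.0853
t 3.6 psi 161.98 tilt 0.05 pos [ 0.4463 -0.1518  0.3935] d(cm) [ 8.07 39.62 24.35] twist 0.2753006709895942 F [ 0.7 -1.6 -0.8] w 0.0853
[ 0.77 -0.07 -0.46  1.49 -0.03  1.72  1.56]
```

```bash
python3 -m handwheel '[{"claw":1,"tx":1,"ty":4.95,"tz":3,"twist":0},{"claw":1,"tx":1,"ty":4.95,"tz":3,"twist":0},{"claw":1,"tx":1,"ty":4.95,"tz":3,"twist":0},{"claw":1,"tx":1,"ty":4.95,"tz":3,"twist":0},{"claw":1,"tx":1,"ty":4.95,"tz":3,"twist":0},{"claw":1,"tx":1,"ty":4.95,"tz":3,"twist":0},{"claw":1,"tx":1,"ty":4.95,"tz":3,"twist":0},{"claw":1,"tx":1,"ty":4.95,"tz":3,"twist":0},{"claw":1,"tx":0,"ty":0,"tz":0,"twist":0}]'
python3 - <<'E'
from h import *
go(.492,.2505,.076,161.7)
for n in("side","top"):
    f=grab_frame(n)[:,:,::-1]; cv2.imwrite(f"pics/{n}1.png",f)
    x,y,w,h=(210,200,140,120) if n=="side" else (120,170,140,120)
    cv2.imwrite(f"pics/{n}1z.png",cv2.resize(f[y:y+h,x:x+w],None,fx=5,fy=5,interpolation=cv2.INTER_CUBIC))
E
```

```text
time: 4.72
tcp_pos: [0.4919, 0.2533, 0.1506]
tcp_rot: [-0.004, 0.156, 0.988, 0.0]
wrist_force: [0.0, -0.2, -0.3]
gripper_width: 0.0853
t 4.72 psi 162.08 tilt 0.43 pos [0.4919 0.2533 0.1506] d(cm) [-0.16 -0.26  7.46] twist 0.3805965666921054 F [ 0.  -0.2 -0.3] w 0.0853
```

View pics/side1z.png

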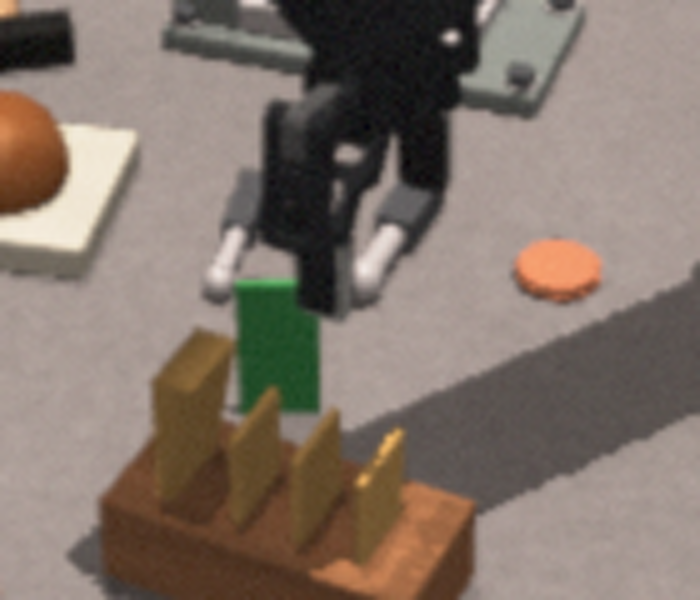

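View pics/top1z.png

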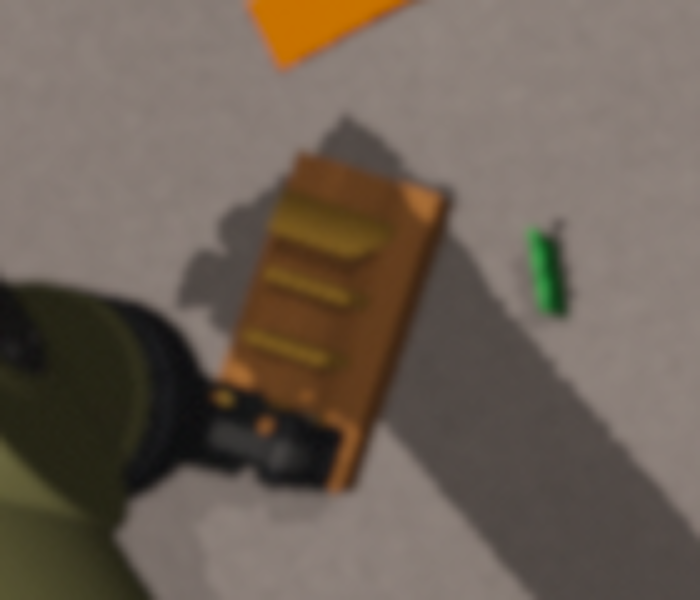

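Side view: open fingers straddle the outer strip (top at about (290,287)), and the top view shows the jaws parallel to the strips. I'll descend with a high grip so the fingertips later clear the 75 mm block top, then close.

```bash
python3 -m handwheel '[{"claw":1,"tx":-0.1,"ty":-0.2,"tz":4,"twist":0.4},{"claw":1,"tx":0,"ty":0,"tz":4,"twist":0},{"claw":-0.2,"tx":0,"ty":0,"tz":0,"twist":0},{"claw":-1,"tx":0,"ty":0,"tz":0,"twist":0},{"claw":-1,"tx":0,"ty":0,"tz":0,"twist":0},{"claw":-1,"tx":0,"ty":0,"tz":0,"twist":0},{"claw":-1,"tx":0,"ty":0,"tz":0,"twist":0},{"claw":-1,"tx":0,"ty":0,"tz":0,"twist":0}]'
python3 - <<'E'
from h import *
go(.492,.2505,.070,161.7)
for n in("side",):
    f=grab_frame(n)[:,:,::-1]; cv2.imwrite(f"pics/{n}2.png",f)
    x,y,w,h=(210,220,140,120)
    cv2.imwrite(f"pics/{n}2z.png",cv2.resize(f[y:y+h,x:x+w],None,fx=5,fy=5,interpolation=cv2.INTER_CUBIC))
E
```

```text
time: 5.82
tcp_pos: [0.4958, 0.247, 0.074]
tcp_rot: [0.0, 0.163, 0.987, -0.0]
wrist_force: [0.8, 0.7, -0.9]
gripper_width: -0.0003
t 5.83 psi 161.23 tilt 0.01 pos [0.4958 0.247  0.074 ] d(cm) [0.48 0.21 0.4 ] twist -0.47013571129357956 F [ 0.8  0.7 -0.9] w -0.0003
```

View pics/side2z.png

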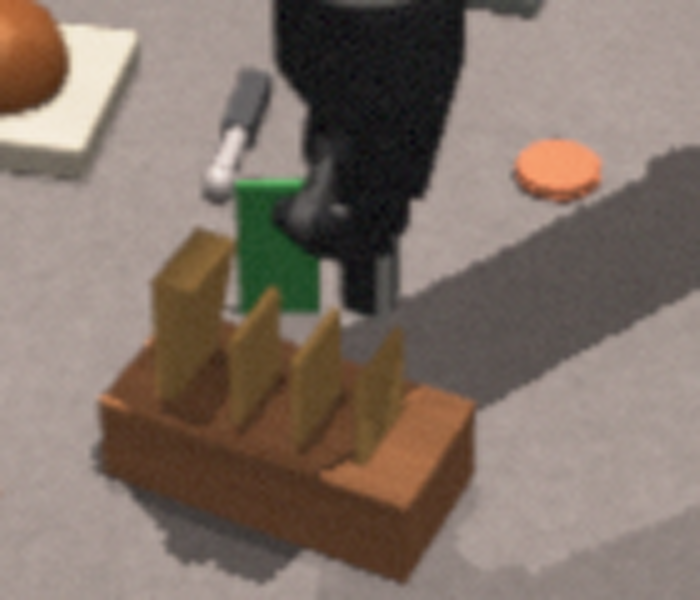

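Run:
```python
from h import *
o=get_obs();print(o["tcp_pos"],proj("side",o["tcp_pos"]),proj("top",o["tcp_pos"]),o["gripper_width"],o["time"])
print(proj("side",[[.492,.2505,.09],[.492,.2505,.045]]),proj("top",[[.492,.2505,.09]]))
f=grab_frame("top")[:,:,::-1]; cv2.imwrite("pics/top2.png",f)
x,y,w,h=(120,190,120,100)
cv2.imwrite("pics/top2z.png",cv2.resize(f[y:y+h,x:x+w],None,fx=6,fy=6,interpolation=cv2.INTER_CUBIC))
```

```text
[0.49577308 0.24696952 0.07394044] [[283.40859929 294.74841325]] [[174.8111159  250.37768433]] 8.848882412909241e-05 5.875
[[284.94760718 290.36209348]
 [284.94732353 306.00644028]] [[171.53121266 251.99719399]]
```

View pics/top2z.png

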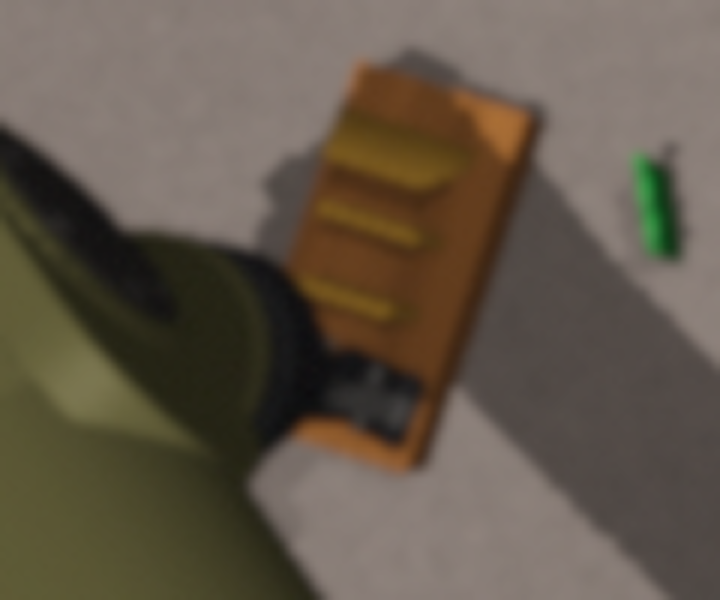

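View pics/side2.png

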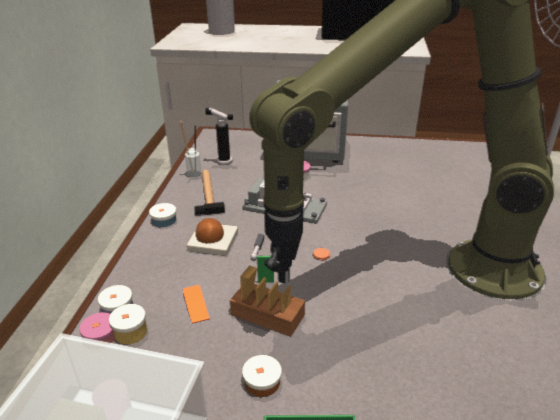

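Run:
```python
from h import *
for z in(.06,.074,.09,.105): print(z,plane("side",[(284.5,282.5)],z).round(4), "gripper blob top-view at z+.08:",plane("top",[(182.5,256.7)],z+.08).round(4))
o=get_obs()
for k in(0,.05,.1,.15,.2): print(k,proj("top",o["tcp_pos"]+[0,0,k]),proj("side",o["tcp_pos"]+[0,0,k]))
# base check: base at origin
print(proj("top",[[0,0,0]]),proj("side",[[0,0,0]]))
c=cv2.imread("pics/side2.png"); x,y=260,200
cv2.imwrite("pics/q.png",cv2.resize(c[200:320,240:330],None,fx=6,fy=5,interpolation=cv2.INTER_CUBIC))
```

```text
0.06 [[0.5007 0.1915 0.06  ]] gripper blob top-view at z+.08: [[0.4816 0.2141 0.14  ]]
0.074 [[0.4986 0.2074 0.074 ]] gripper blob top-view at z+.08: [[0.4817 0.2109 0.154 ]]
0.09 [[0.4962 0.2257 0.09  ]] gripper blob top-view at z+.08: [[0.4817 0.2073 0.17  ]]
0.105 [[0.4939 0.2428 0.105 ]] gripper blob top-view at z+.08: [[0.4818 0.204  0.185 ]]
0 [[174.83886782 250.39548412]] [[283.42980124 294.77386607]]
0.05 [[169.38237021 250.2280651 ]] [[283.390093   276.84094084]]
0.1 [[163.37122675 250.04362815]] [[283.34823323 257.93634424]]
0.15 [[156.71634062 249.83943956]] [[283.30404218 237.97890412]]
0.2 [[149.30845231 249.61214697]] [[283.25731953 216.87814798]]
[[282.83171731 462.22025498]] [[494.24617911 268.19197288]]
```

View pics/q.png

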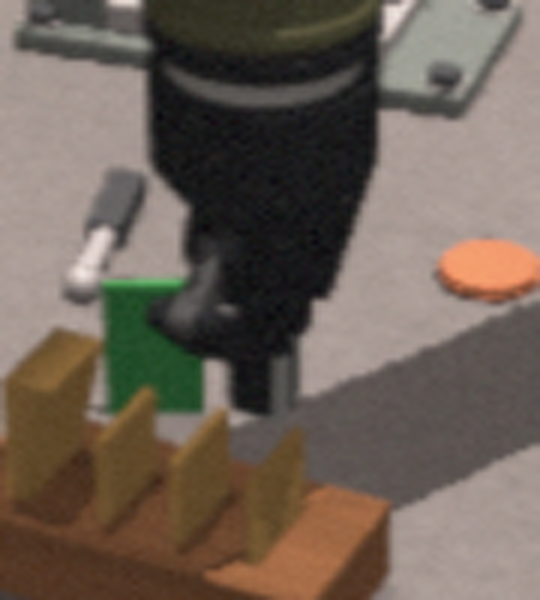

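Run:
```python
from h import *
p=np.array([.1485,-.6323,.1929+.013]);
a=np.radians(13.2);j=np.array([np.sin(a),-np.cos(a),0])
print(proj("side",[p+.0427*j,p-.0427*j]))
p=np.array([.4919,.2533,.1506+.013]);a=np.radians(162);j=np.array([np.sin(a),-np.cos(a),0])
print(proj("side",[p+.0427*j,p-.0427*j, p+.057*j,p-.057*j]))
s=cv2.imread("pics/side0.png")
cv2.imwrite("pics/q0.png",cv2.resize(s[10:100,390:470],None,fx=6,fy=6,interpolation=cv2.INTER_CUBIC))
```

```text
[[417.76037929  91.33717651]
 [426.11619007 100.44563187]]
[[275.50202896 276.35542913]
 [293.58462335 252.37675664]
 [272.24894098 280.66923109]
 [296.40495042 248.63682322]]
```

View pics/q0.png

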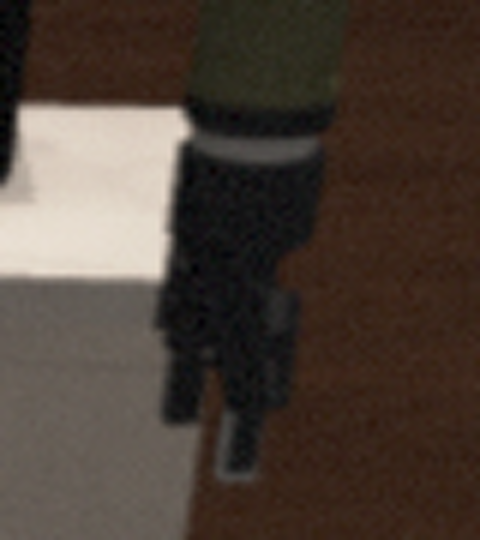

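The jaws shut on nothing: the tip is seen at (284,282) in the side view against the predicted (283,295), so it sits higher than reported. I'll check the TCP height by touching a free bench spot.

```bash
python3 -m handwheel '[{"claw":-1,"tx":0,"ty":0,"tz":-4,"twist":0},{"claw":-1,"tx":0,"ty":0,"tz":-4,"twist":0}]'
python3 - <<'E'
from h import *
go(.425,.18,.04,161.7); print(plane("top",[(229,225)],.08))
E
```

```text
time: 6.18
tcp_pos: [0.4953, 0.2468, 0.1544]
tcp_rot: [-0.001, 0.163, 0.987, -0.0]
wrist_force: [0.3, 0.3, -0.3]
gripper_width: 0.0004
t 6.17 psi 161.24 tilt 0.08 pos [0.4953 0.2468 0.1544] d(cm) [ 4.49 -8.58 11.45] twist -0.45735790832833345 F [ 0.3  0.3 -0.3] w 0.0004
[[0.55357475 0.12144274 0.08      ]]
```

```bash
python3 -m handwheel '[{"claw":-1,"tx":2.25,"ty":-4.3,"tz":0,"twist":0},{"claw":-1,"tx":2.25,"ty":-4.3,"tz":0,"twist":0},{"claw":-1,"tx":0,"ty":0,"tz":6,"twist":0},{"claw":-1,"tx":0,"ty":0,"tz":5.4,"twist":0},{"claw":-1,"tx":0,"ty":0,"tz":0,"twist":0}]'
python3 - <<'E'
from h import *
go(.425,.18,.04,161.7);o=get_obs(); print(proj("side",o["tcp_pos"]),proj("top",o["tcp_pos"]))
for n,(x,y) in(("side",(240,230)),("top",(150,220))):
    f=grab_frame(n)[:,:,::-1]
    cv2.imwrite(f"pics/{n}3z.png",cv2.resize(f[y:y+100,x:x+130],None,fx=6,fy=6,interpolation=cv2.INTER_CUBIC))
E
```

```text
time: 6.8
tcp_pos: [0.4217, 0.1789, 0.0371]
tcp_rot: [-0.004, 0.163, 0.987, -0.001]
wrist_force: [0.8, 0.3, -0.3]
gripper_width: 0.0
t 6.8 psi 161.27 tilt 0.46 pos [0.4217 0.1789 0.0371] d(cm) [-0.27  0.21 -0.29] twist -0.4251395175535606 F [ 0.8  0.3 -0.3] w 0.0
[[319.73462338 289.62157585]] [[206.57151601 281.81284975]]
```

View pics/side3z.png

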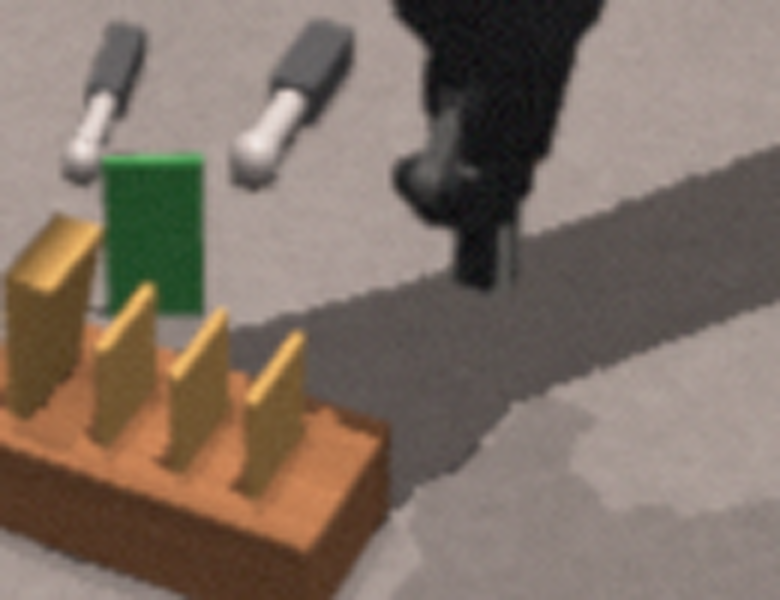

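View pics/top3z.png

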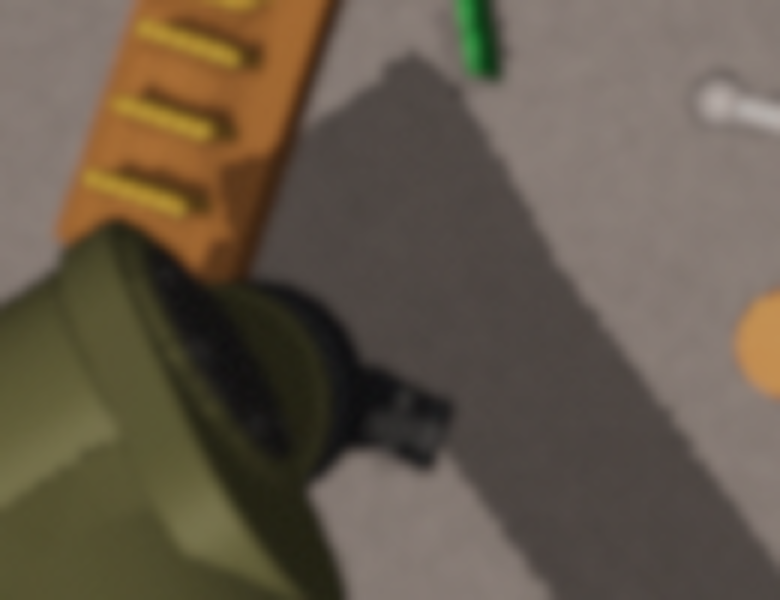

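```bash
python3 -c "
from h import *
o=get_obs()
for k in (.1,.2,.3,.4): print(k,proj('top',o['tcp_pos']+[0,0,k]),proj('side',o['tcp_pos']+[0,0,k]))"
python3 -m handwheel '[{"claw":-1,"tx":0,"ty":0,"tz":2,"twist":0},{"claw":-1,"tx":0,"ty":0,"tz":0.8,"twist":0},{"claw":-1,"tx":0,"ty":0,"tz":0.3,"twist":0},{"claw":-1,"tx":0,"ty":0,"tz":0,"twist":0}]'; python3 -m handwheel '[{"claw":-1,"tx":0,"ty":0,"tz":0.3,"twist":0}]';python3 -m handwheel '[{"claw":-1,"tx":0,"ty":0,"tz":0.3,"twist":0}]'
```

```text
0.1 [[197.35206599 282.72220586]] [[319.56732611 253.72856205]]
0.2 [[187.41365065 285.89899925]] [[321.4305946  214.94238253]]
0.3 [[175.01714173 289.86151704]] [[323.50575752 171.74536471]]
0.4 [[159.12189707 294.94239829]] [[325.83113964 123.33973289]]
time: 7.4
tcp_pos: [0.4261, 0.1803, 0.0096]
tcp_rot: [0.0, 0.163, 0.987, 0.0]
wrist_force: [0.4, 0.4, 0.2]
gripper_width: -0.0002
time: 7.52
tcp_pos: [0.4263, 0.1802, 0.0065]
tcp_rot: [0.001, 0.163, 0.987, 0.0]
wrist_force: [0.3, -0.4, 0.2]
gripper_width: -0.0002
time: 7.65
tcp_pos: [0.4257, 0.1799, 0.003]
tcp_rot: [0.0, 0.163, 0.987, -0.0]
wrist_force: [-0.3, -0.1, -0.3]
gripper_width: 0.0003
```

```bash
python3 -m handwheel '[{"claw":-1,"tx":0,"ty":0,"tz":0.2,"twist":0}]'; python3 -m handwheel '[{"claw":-1,"tx":0,"ty":0,"tz":0.2,"twist":0}]'
python3 - <<'E'
from h import *
o=get_obs(); print(o["tcp_pos"],proj("side",o["tcp_pos"]),proj("top",o["tcp_pos"]))
for n,(x,y) in(("side",(240,230)),("top",(150,220))):
    f=grab_frame(n)[:,:,::-1]
    cv2.imwrite(f"pics/{n}4z.png",cv2.resize(f[y:y+100,x:x+130],None,fx=6,fy=6,interpolation=cv2.INTER_CUBIC))
E
```

```text
time: 7.78
tcp_pos: [0.4254, 0.1799, 0.0007]
tcp_rot: [-0.0, 0.163, 0.987, -0.0]
wrist_force: [0.2, -0.2, 0.2]
gripper_width: 0.0001
time: 7.9
tcp_pos: [0.4254, 0.18, -0.0013]
tcp_rot: [-0.0, 0.163, 0.987, -0.0]
wrist_force: [0.1, 0.5, 1.2]
gripper_width: -0.0002
[ 0.42543593  0.17995738 -0.00130151] [[317.46356234 302.29534647]] [[208.85985061 279.35631258]]
```

View pics/side4z.png

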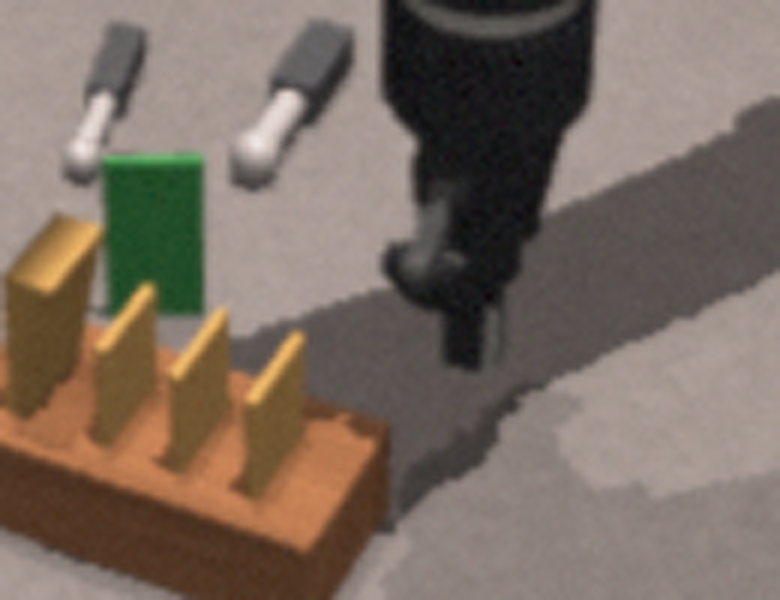

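View pics/top4z.png

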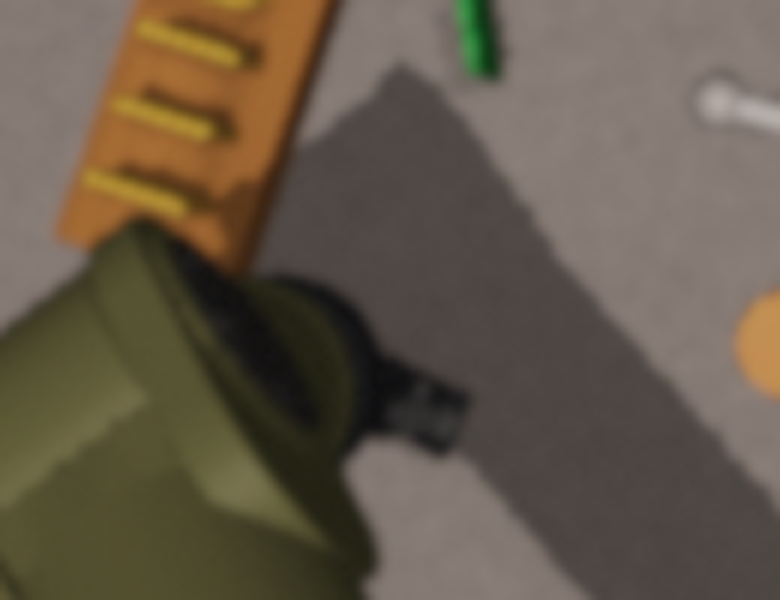

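```bash
python3 -m handwheel '[{"claw":-1,"tx":0,"ty":0,"tz":0.15,"twist":0}]'; python3 -c "
from h import *
print(plane('side',[(318.5,291.2)],0),plane('top',[(223,287)],0.0),plane('top',[(223,287)],0.07))"
```

```text
time: 8.12
tcp_pos: [0.4256, 0.1801, -0.0026]
tcp_rot: [0.0, 0.163, 0.987, 0.0]
wrist_force: [1.0, -0.3, 0.3]
gripper_width: -0.0004
[[0.42582798 0.14316945 0.        ]] [[0.40696412 0.14487863 0.        ]] [[0.41182775 0.13527071 0.07      ]]
```

```bash
python3 -m handwheel '[{"claw":-1,"tx":0,"ty":0,"tz":0.4,"twist":0}]'; python3 -m handwheel '[{"claw":-1,"tx":0,"ty":0,"tz":0.4,"twist":0}]';  python3 -m handwheel '[{"claw":-1,"tx":0,"ty":0,"tz":0.4,"twist":0}]'
```

```text
time: 8.25
tcp_pos: [0.4257, 0.18, -0.0066]
tcp_rot: [0.0, 0.163, 0.987, 0.0]
wrist_force: [0.5, 0.8, -0.2]
gripper_width: 0.0002
time: 8.38
tcp_pos: [0.4255, 0.1799, -0.0109]
tcp_rot: [-0.0, 0.163, 0.987, -0.0]
wrist_force: [-0.0, -0.9, 0.1]
gripper_width: -0.0001
time: 8.5
tcp_pos: [0.4254, 0.1799, -0.015]
tcp_rot: [-0.0, 0.163, 0.987, -0.0]
wrist_force: [0.9, -0.2, 0.6]
gripper_width: -0.0
```

Run:
```python
from h import *
o=get_obs(); print(o["tcp_pos"],o["wrist_force"],proj("side",o["tcp_pos"]),proj("top",o["tcp_pos"]))
for n,(x,y) in(("side",(240,230)),):
    f=grab_frame(n)[:,:,::-1]
    cv2.imwrite(f"pics/{n}5z.png",cv2.resize(f[y:y+100,x:x+130],None,fx=6,fy=6,interpolation=cv2.INTER_CUBIC))
```

```text
[ 0.42540473  0.17993705 -0.01499411] [ 0.8751422  -0.2393623   0.59605644] [[317.26714487 306.64180357]] [[209.79438931 279.06917893]]
```

View pics/side5z.png

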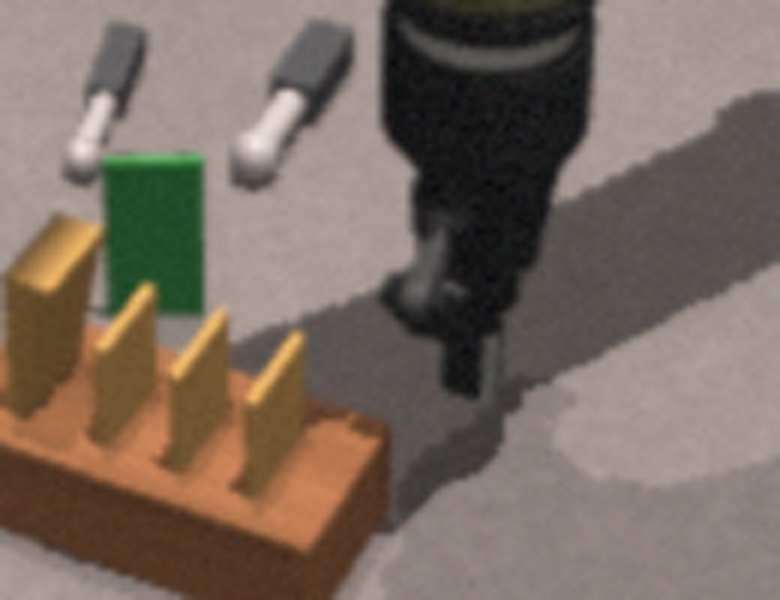

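At a reported z of -15 mm there is still no contact, so the reported TCP lies well below the real fingertips. I'll go on down to find the exact offset.

```bash
for i in 1; do :; done; python3 -m handwheel '[{"claw":-1,"tx":0,"ty":0,"tz":0.8,"twist":0},{"claw":-1,"tx":0,"ty":0,"tz":0,"twist":0}]'; python3 -m handwheel '[{"claw":-1,"tx":0,"ty":0,"tz":0.3,"twist":0}]'; python3 -m handwheel '[{"claw":-1,"tx":0,"ty":0,"tz":0.3,"twist":0}]'
```

```text
time: 8.8
tcp_pos: [0.4248, 0.1798, -0.0233]
tcp_rot: [-0.001, 0.163, 0.987, -0.0]
wrist_force: [-0.6, 1.0, -0.3]
gripper_width: 0.0003
time: 8.93
tcp_pos: [0.4257, 0.1801, -0.0256]
tcp_rot: [0.0, 0.163, 0.987, 0.0]
wrist_force: [0.1, -0.1, 0.2]
gripper_width: -0.0002
time: 9.05
tcp_pos: [0.4256, 0.18, -0.0287]
tcp_rot: [0.0, 0.163, 0.987, -0.0]
wrist_force: [0.6, -0.3, 0.5]
gripper_width: -0.0002
```

```bash
python3 -m handwheel '[{"claw":-1,"tx":0,"ty":0,"tz":0.2,"twist":0}]'; python3 -m handwheel '[{"claw":-1,"tx":0,"ty":0,"tz":0.2,"twist":0}]'
```

```text
time: 9.18
tcp_pos: [0.4255, 0.1799, -0.0308]
tcp_rot: [-0.0, 0.163, 0.987, -0.0]
wrist_force: [0.2, 0.4, -0.1]
gripper_width: 0.0005
time: 9.3
tcp_pos: [0.4255, 0.18, -0.0327]
tcp_rot: [0.0, 0.163, 0.987, -0.0]
wrist_force: [-0.7, 0.4, -0.2]
gripper_width: 0.0002
```

Run:
```python
from h import *
o=get_obs(); print(o["tcp_pos"],o["wrist_force"],proj("side",o["tcp_pos"]),proj("top",o["tcp_pos"]))
for n,(x,y) in(("side",(240,230)),):
    f=grab_frame(n)[:,:,::-1]
    cv2.imwrite(f"pics/{n}6z.png",cv2.resize(f[y:y+100,x:x+130],None,fx=6,fy=6,interpolation=cv2.INTER_CUBIC))
```

```text
[ 0.42552965  0.17996258 -0.03273351] [-0.69155903  0.42347991 -0.22925941] [[316.94415917 312.19851975]] [[210.95320537 278.64074057]]
```

View pics/side6z.png

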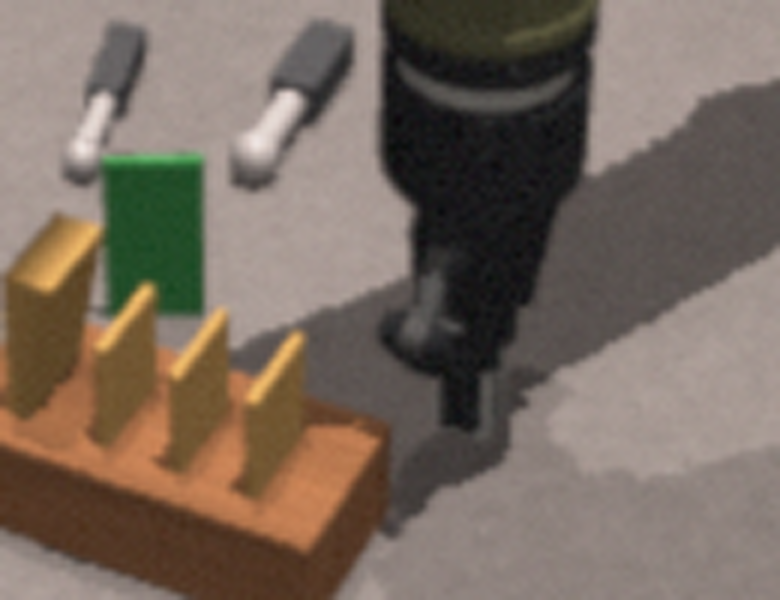

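```bash
python3 -m handwheel '[{"claw":-1,"tx":0,"ty":0,"tz":0.2,"twist":0}]'; python3 -m handwheel '[{"claw":-1,"tx":0,"ty":0,"tz":0.2,"twist":0}]';python3 -m handwheel '[{"claw":-1,"tx":0,"ty":0,"tz":0.2,"twist":0}]'; python3 -c "
from h import *
print(plane('side',[(317.5,301.3)],0))"
```

```text
time: 9.48
tcp_pos: [0.4257, 0.18, -0.0346]
tcp_rot: [0.0, 0.163, 0.987, 0.0]
wrist_force: [0.0, -0.0, -0.8]
gripper_width: -0.0001
time: 9.6
tcp_pos: [0.4255, 0.18, -0.0367]
tcp_rot: [0.0, 0.163, 0.987, -0.0]
wrist_force: [0.1, -0.9, -0.7]
gripper_width: 0.0004
time: 9.72
tcp_pos: [0.4256, 0.1799, -0.0374]
tcp_rot: [-0.0, 0.163, 0.987, -0.001]
wrist_force: [-9.5, -3.8, 31.2]
gripper_width: -0.0001
[[0.42554537 0.1780229  0.        ]]
```

Contact (31 N) comes at a reported z of -37 mm, so true tip z = reported z + 37 mm, while x and y agree with the side view. I'll back off, open, and return to the strip.

```bash
python3 -m handwheel '[{"claw":1,"tx":0,"ty":0,"tz":-5,"twist":0},{"claw":1,"tx":0,"ty":0,"tz":-5,"twist":0},{"claw":1,"tx":0,"ty":0,"tz":-4,"twist":0}]'
python3 - <<'E'
from h import *
go(.492,.2505,.1,161.7)
E
```

```text
time: 10.1
tcp_pos: [0.4258, 0.1803, 0.1032]
tcp_rot: [0.001, 0.163, 0.987, 0.0]
wrist_force: [0.7, -0.7, -0.4]
gripper_width: 0.054
t 10.1 psi 161.24 tilt 0.07 pos [0.4258 0.1803 0.1032] d(cm) [-4.01  8.78  0.32] twist -0.4553202334478783 F [ 0.7 -0.7 -0.4] w 0.054
```

```bash
python3 -m handwheel '[{"claw":1,"tx":-2,"ty":4.4,"tz":0,"twist":-0.4},{"claw":1,"tx":-2,"ty":4.4,"tz":0,"twist":0},{"claw":1,"tx":0,"ty":0,"tz":2,"twist":0}]'
python3 - <<'E'
from h import *
go(.492,.2505,.033,161.7)
E
```

```text
time: 10.48
tcp_pos: [0.4936, 0.2543, 0.0819]
tcp_rot: [0.001, 0.159, 0.987, 0.003]
wrist_force: [-1.2, 0.0, -1.1]
gripper_width: 0.0853
t 10.47 psi 161.74 tilt 0.31 pos [0.4936 0.2543 0.0819] d(cm) [ 0.03 -0.44  4.89] twist 0.03908764652490504 F [-1.2  0.  -1.1] w 0.0853
```

```bash
python3 -m handwheel '[{"claw":1,"tx":0,"ty":0,"tz":0,"twist":0}]'
python3 - <<'E'
from h import *
go(.492,.2505,.033,161.7)
E
```

```text
time: 10.6
tcp_pos: [0.4892, 0.2496, 0.079]
tcp_rot: [-0.002, 0.159, 0.987, -0.001]
wrist_force: [-0.6, -0.0, 0.9]
gripper_width: 0.0856
t 10.6 psi 161.67 tilt 0.31 pos [0.4892 0.2496 0.079 ] d(cm) [-0.26  0.19  4.6 ] twist -0.027632157170756955 F [-0.6 -0.   0.9] w 0.0856
```

```bash
python3 -m handwheel '[{"claw":1,"tx":0,"ty":0,"tz":2.3,"twist":0},{"claw":1,"tx":0,"ty":0,"tz":2.3,"twist":0},{"claw":1,"tx":0,"ty":0,"tz":0,"twist":0},{"claw":1,"tx":0,"ty":0,"tz":0,"twist":0}]'
python3 - <<'E'
from h import *
go(.492,.2505,.033,161.7)
f=grab_frame("side")[:,:,::-1]
cv2.imwrite(f"pics/side7z.png",cv2.resize(f[230:330,220:350],None,fx=6,fy=6,interpolation=cv2.INTER_CUBIC))
E
```

```text
time: 11.1
tcp_pos: [0.4917, 0.2503, 0.0364]
tcp_rot: [0.001, 0.16, 0.987, -0.0]
wrist_force: [0.2, -0.4, 0.5]
gripper_width: 0.0856
t 11.1 psi 161.6 tilt 0.07 pos [0.4917 0.2503 0.0364] d(cm) [-0.02  0.03  0.34] twist -0.0971667682669306 F [ 0.2 -0.4  0.5] w 0.0856
```

View pics/side7z.png

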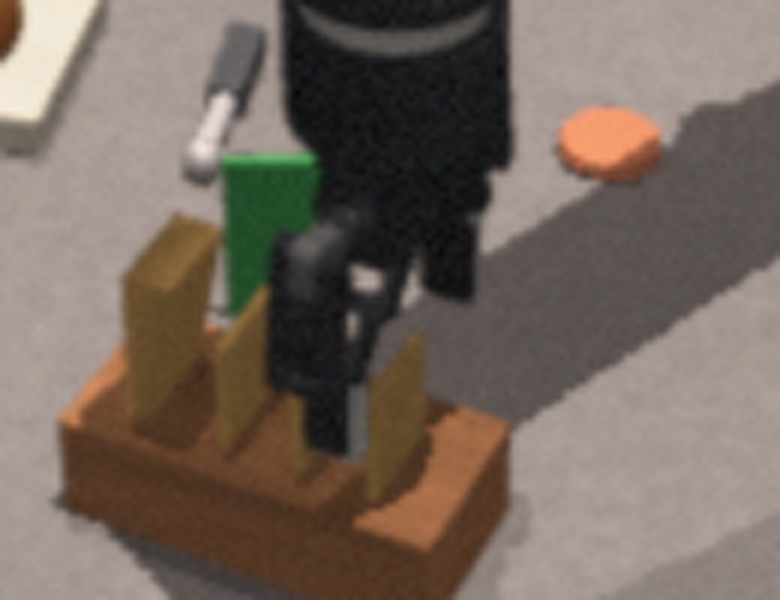

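Run:
```python
from h import *
a=np.radians(161.6);j=np.array([np.sin(a),-np.cos(a),0]);i=np.array([np.cos(a),np.sin(a),0])
for dz in(.037,.05):
  p=np.array([.4917,.2503,.0364+dz])
  print([proj("side",p+u*j+v*i).round(1) for u in(.043,.057) for v in(-.011,.011)])
s=np.array([.492,.2505,.09]); print(proj("side",[s+.02*j,s-.02*j]))
```

```text
[array([[271.3, 307.3]]), array([[280.8, 310.6]]), array([[268.2, 311.6]]), array([[277.8, 314.9]])]
[array([[271.2, 302.6]]), array([[280.8, 305.9]]), array([[268.1, 306.9]]), array([[277.8, 310.3]])]
[[280.77276858 296.16774508]
 [289.00973578 284.71317969]]
```

The front finger tip at about (276,306) matches the prediction with the 37 mm offset, and the strip's top edge runs (282,294)–(291,286) between the fingers. Now I close.

```bash
python3 -m handwheel '[{"claw":1,"tx":0.1,"ty":0,"tz":0.3,"twist":0},{"claw":-1,"tx":0,"ty":0,"tz":0,"twist":0},{"claw":-1,"tx":0,"ty":0,"tz":0,"twist":0},{"claw":-1,"tx":0,"ty":0,"tz":0,"twist":0},{"claw":-1,"tx":0,"ty":0,"tz":0,"twist":0}]'
python3 - <<'E'
from h import *
go(.492,.2505,.15,161.7)
f=grab_frame("side")[:,:,::-1]
cv2.imwrite(f"pics/side8z.png",cv2.resize(f[230:330,220:350],None,fx=6,fy=6,interpolation=cv2.INTER_CUBIC))
E
```

```text
time: 11.78
tcp_pos: [0.4909, 0.2512, 0.0328]
tcp_rot: [0.0, 0.16, 0.987, 0.0]
wrist_force: [-0.1, 0.0, 3.9]
gripper_width: 0.0379
t 11.78 psi 161.63 tilt 0.04 pos [0.4909 0.2512 0.0328] d(cm) [ -0.14  -0.02 -11.72] twist -0.07464861056678274 F [-0.1  0.   3.9] w 0.0379
```

View pics/side8z.png

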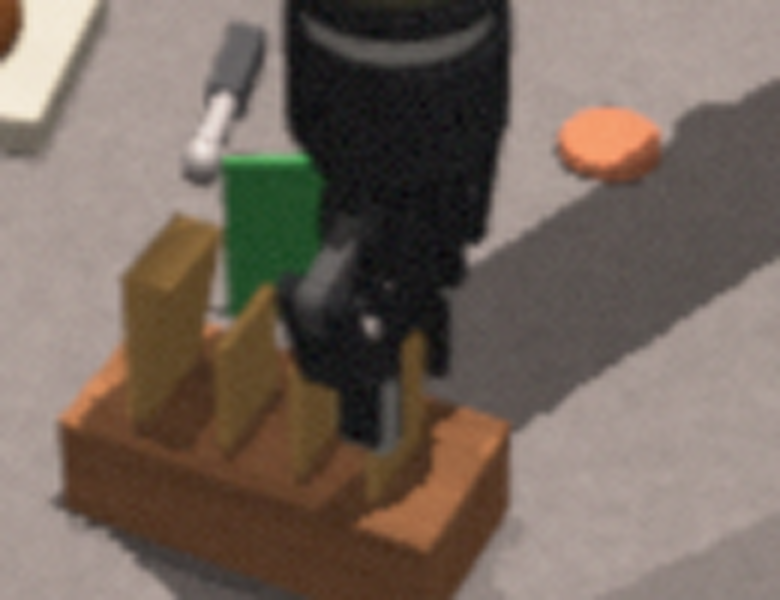

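```bash
python3 -m handwheel '[{"claw":-1,"tx":0,"ty":0,"tz":-2,"twist":0},{"claw":-1,"tx":0,"ty":0,"tz":-4,"twist":0},{"claw":-1,"tx":0,"ty":0,"tz":-4,"twist":0},{"claw":-1,"tx":0,"ty":0,"tz":-4,"twist":0},{"claw":-1,"tx":0,"ty":0,"tz":0,"twist":0}]'
python3 - <<'E'
from h import *
go(.5577,-.2164,.165,168.7)
E
```

```text
time: 12.45
tcp_pos: [0.4921, 0.2523, 0.1763]
tcp_rot: [0.003, 0.16, 0.987, 0.001]
wrist_force: [1.3, 0.1, -2.1]
gripper_width: 0.0375
t 12.45 psi 161.63 tilt 0.35 pos [0.4921 0.2523 0.1763] d(cm) [-20.99 -42.42   1.09] twist -7.067008861588818 F [ 1.3  0.1 -2.1] w 0.0375
```

```bash
python3 -m handwheel '[{"claw":-1,"tx":-2.6,"ty":-5.3,"tz":0,"twist":0},{"claw":-1,"tx":-2.6,"ty":-5.3,"tz":0,"twist":0},{"claw":-1,"tx":-2.6,"ty":-5.3,"tz":0,"twist":0},{"claw":-1,"tx":-2.6,"ty":-5.3,"tz":0,"twist":0},{"claw":-1,"tx":-2.6,"ty":-5.3,"tz":0,"twist":0},{"claw":-1,"tx":-2.6,"ty":-5.3,"tz":0,"twist":0},{"claw":-1,"tx":-2.6,"ty":-5.3,"tz":0,"twist":0},{"claw":-1,"tx":-2.6,"ty":-5.3,"tz":0,"twist":0},{"claw":-1,"tx":0,"ty":0,"tz":0,"twist":-7},{"claw":-1,"tx":0,"ty":0,"tz":2,"twist":0},{"claw":-1,"tx":0,"ty":0,"tz":2,"twist":0},{"claw":-1,"tx":0,"ty":0,"tz":0,"twist":0},{"claw":-1,"tx":0,"ty":0,"tz":0,"twist":0}]'
python3 - <<'E'
from h import *
go(.5577,-.2164,.123,168.7)
for n,(x,y) in(("side",(235,140)),("top",(330,170))):
    f=grab_frame(n)[:,:,::-1]; cv2.imwrite(f"pics/{n}9.png",f)
    cv2.imwrite(f"pics/{n}9z.png",cv2.resize(f[y:y+80,x:x+100],None,fx=7,fy=7,interpolation=cv2.INTER_CUBIC))
E
```

```text
time: 14.08
tcp_pos: [0.5543, -0.2163, 0.1324]
tcp_rot: [-0.0, 0.099, 0.995, -0.0]
wrist_force: [0.7, 0.7, -0.3]
gripper_width: 0.0379
t 14.07 psi 168.66 tilt 0.01 pos [ 0.5543 -0.2163  0.1324] d(cm) [-0.33  0.05  0.94] twist -0.036754694609214766 F [ 0.7  0.7 -0.3] w 0.0379
```

View pics/side9z.png

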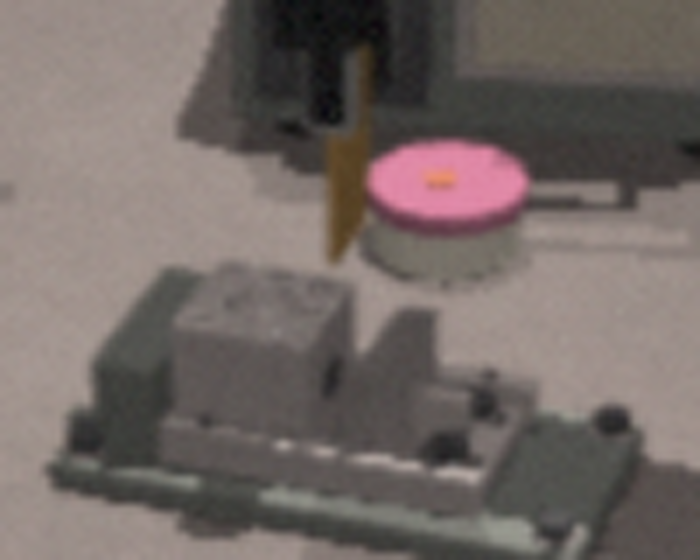

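View pics/top9z.png

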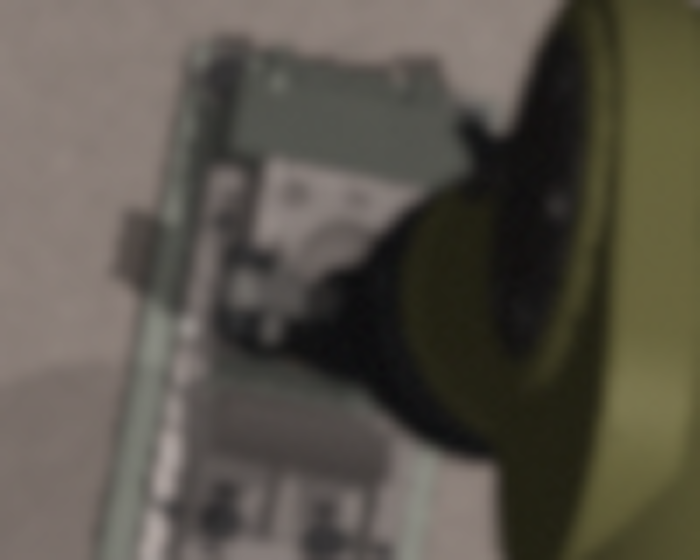

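Run:
```python
from h import *
yaw=np.radians(-11.3);u=np.array([np.cos(yaw),np.sin(yaw)]);v=np.array([-u[1],u[0]])
c=plane("side",[(282.4,177.0)],.1096)[0,:2]
print(c, "strip centre est",c-.02*v)
# relative to block FL side, in u,v
for nm,P in(("FLside",(.5659,-.1877)),("FLtop",(.5678,-.1881))):
    d=c-np.array(P); print(nm,d@u,d@v)
# vertical edge of strip upper: near top region pixel col at same corner higher
print(proj("side",[[.5543,-.2163,.11],[.5543,-.2163,.14]]))
f=cv2.imread("pics/side9.png");z=cv2.resize(f[140:200,260:310],None,fx=12,fy=10,interpolation=cv2.INTER_CUBIC);cv2.imwrite("pics/q9.png",z)
```

```text
[ 0.55760956 -0.19981639] strip centre est [ 0.55369063 -0.21942868]
FLside -0.005755572152112775 -0.013505985807529004
FLtop -0.007697118461048356 -0.01348603761817116
[[284.31116311 174.15194725]
 [284.30388686 164.81831283]]
```

View pics/q9.png

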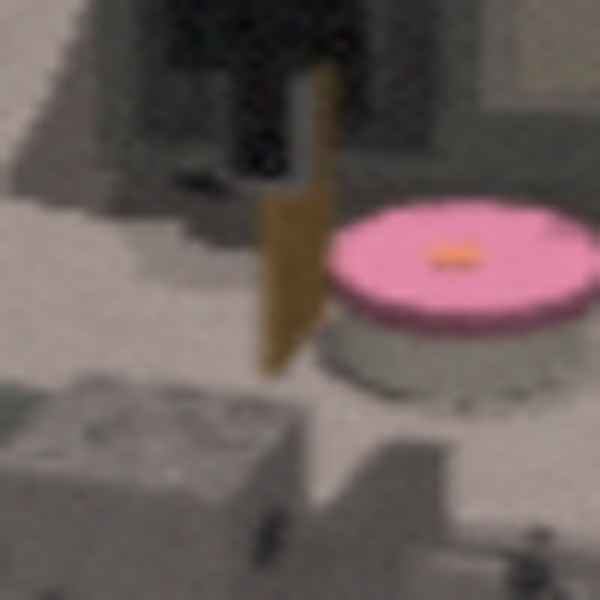

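Side view: strip hangs vertical with its near bottom corner at (282,177). Its centre line is about 6 mm on the stop side of the block face, so the path down the gap is clear. I'll shift 1.5 mm towards the block and lower.

```bash
python3 -m handwheel '[{"claw":-1,"tx":-0.1,"ty":0.3,"tz":1,"twist":0},{"claw":-1,"tx":0,"ty":0,"tz":2,"twist":0},{"claw":-1,"tx":0,"ty":0,"tz":1,"twist":0},{"claw":-1,"tx":0,"ty":0,"tz":0,"twist":0}]'
python3 - <<'E'
from h import *
go(.5577,-.2164,.0378,168.7)
f=grab_frame("side")[:,:,::-1]
cv2.imwrite("pics/q10.png",cv2.resize(f[140:210,250:310],None,fx=10,fy=8,interpolation=cv2.INTER_CUBIC))
E
```

```text
time: 14.68
tcp_pos: [0.5547, -0.2139, 0.0907]
tcp_rot: [-0.001, 0.099, 0.995, 0.001]
wrist_force: [-0.2, -0.6, -1.4]
gripper_width: 0.038
t 14.68 psi 168.63 tilt 0.17 pos [ 0.5547 -0.2139  0.0907] d(cm) [-0.36 -0.18  5.29] twist -0.07484111570752816 F [-0.2 -0.6 -1.4] w 0.038
```

View pics/q10.png

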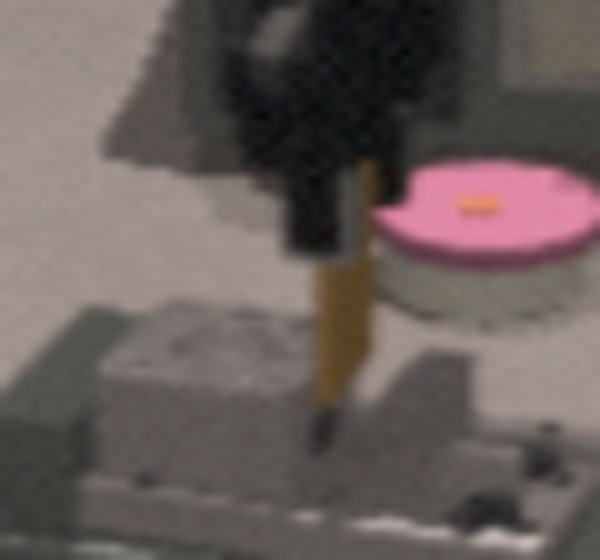

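```bash
python3 -m handwheel '[{"claw":-1,"tx":0,"ty":0,"tz":1.5,"twist":0},{"claw":-1,"tx":0,"ty":0,"tz":1.5,"twist":0},{"claw":-1,"tx":0,"ty":0,"tz":1,"twist":0},{"claw":-1,"tx":0,"ty":0,"tz":0.3,"twist":0}]';python3 -m handwheel '[{"claw":-1,"tx":0,"ty":0,"tz":0,"twist":0}]'
```

```text
time: 15.22
tcp_pos: [0.5551, -0.214, 0.0482]
tcp_rot: [-0.001, 0.099, 0.995, 0.0]
wrist_force: [-0.3, 0.0, -0.9]
gripper_width: 0.0374
time: 15.35
tcp_pos: [0.5559, -0.2141, 0.0493]
tcp_rot: [-0.0, 0.099, 0.995, 0.0]
wrist_force: [0.6, 0.5, -1.7]
gripper_width: 0.038
```

```bash
python3 -m handwheel '[{"claw":-1,"tx":0,"ty":0,"tz":0.4,"twist":0},{"claw":-1,"tx":0,"ty":0,"tz":0.3,"twist":0},{"claw":-1,"tx":0,"ty":0,"tz":0,"twist":0}]';python3 -m handwheel '[{"claw":-1,"tx":0,"ty":0,"tz":0.2,"twist":0}]';python3 -m handwheel '[{"claw":-1,"tx":0,"ty":0,"tz":0.2,"twist":0}]'
```

```text
time: 15.72
tcp_pos: [0.5556, -0.2142, 0.0422]
tcp_rot: [-0.0, 0.099, 0.995, 0.0]
wrist_force: [0.6, 0.1, -0.9]
gripper_width: 0.0378
time: 15.85
tcp_pos: [0.556, -0.2143, 0.0406]
tcp_rot: [0.0, 0.099, 0.995, -0.0]
wrist_force: [0.1, -0.8, -0.8]
gripper_width: 0.0381
time: 15.98
tcp_pos: [0.5559, -0.2143, 0.0384]
tcp_rot: [0.0, 0.099, 0.995, -0.0]
wrist_force: [-0.3, 0.1, -1.2]
gripper_width: 0.0381
```

```bash
python3 -m handwheel '[{"claw":-1,"tx":0,"ty":0,"tz":0.15,"twist":0}]';python3 -m handwheel '[{"claw":-1,"tx":-0.15,"ty":0,"tz":0,"twist":0}]'; python3 -m handwheel '[{"claw":-1,"tx":-0.15,"ty":0,"tz":0,"twist":0}]'
```

```text
time: 16.1
tcp_pos: [0.5566, -0.2144, 0.0378]
tcp_rot: [0.001, 0.099, 0.995, -0.0]
wrist_force: [-1.6, 1.0, 7.0]
gripper_width: 0.0377
time: 16.23
tcp_pos: [0.5577, -0.2146, 0.0378]
tcp_rot: [0.0, 0.099, 0.995, -0.0]
wrist_force: [-1.9, 0.5, 4.6]
gripper_width: 0.0375
time: 16.35
tcp_pos: [0.5588, -0.2148, 0.0378]
tcp_rot: [-0.0, 0.099, 0.995, -0.0]
wrist_force: [-3.8, 1.0, 6.6]
gripper_width: 0.0378
```

```bash
python3 -m handwheel '[{"claw":-1,"tx":-0.1,"ty":0,"tz":-0.03,"twist":0}]'; python3 -m handwheel '[{"claw":-1,"tx":-0.1,"ty":0,"tz":0,"twist":0}]'; python3 -m handwheel '[{"claw":-1,"tx":-0.1,"ty":0,"tz":0,"twist":0}]'
```

```text
time: 16.48
tcp_pos: [0.5595, -0.215, 0.0378]
tcp_rot: [-0.0, 0.099, 0.995, -0.0]
wrist_force: [-3.3, 1.3, 5.2]
gripper_width: 0.0377
time: 16.6
tcp_pos: [0.56, -0.2151, 0.0377]
tcp_rot: [-0.001, 0.099, 0.995, -0.0]
wrist_force: [-4.4, 1.7, 6.5]
gripper_width: 0.0377
time: 16.73
tcp_pos: [0.5607, -0.2153, 0.0378]
tcp_rot: [-0.001, 0.099, 0.995, -0.0]
wrist_force: [-5.8, 0.6, 7.4]
gripper_width: 0.0381
```

```bash
python3 -m handwheel '[{"claw":0.2,"tx":0.1,"ty":0,"tz":0,"twist":0},{"claw":0.4,"tx":0,"ty":0,"tz":0,"twist":0},{"claw":0.6,"tx":0,"ty":0,"tz":0,"twist":0},{"claw":1,"tx":0,"ty":0,"tz":0,"twist":0},{"claw":1,"tx":0,"ty":0,"tz":-3,"twist":0},{"claw":1,"tx":0,"ty":0,"tz":-5,"twist":0},{"claw":1,"tx":0,"ty":0,"tz":-5,"twist":0},{"claw":1,"tx":2,"ty":5,"tz":0,"twist":0},{"claw":1,"tx":2,"ty":5,"tz":0,"twist":0}]'
python3 - <<'E'
from h import *
go(.52,.24,.15,161.7)
for n,(x,y) in(("side",(240,140)),("top",(330,170))):
    f=grab_frame(n)[:,:,::-1]; cv2.imwrite(f"pics/{n}11.png",f)
    cv2.imwrite(f"pics/{n}11z.png",cv2.resize(f[y:y+80,x:x+90],None,fx=8,fy=7,interpolation=cv2.INTER_CUBIC))
E
```

```text
time: 17.85
tcp_pos: [0.5416, -0.1083, 0.168]
tcp_rot: [0.001, 0.1, 0.995, -0.0]
wrist_force: [0.0, 1.2, 0.4]
gripper_width: 0.0849
t 17.85 psi 168.53 tilt 0.11 pos [ 0.5416 -0.1083  0.168 ] d(cm) [ 9.04 33.71  1.79] twist 6.834778979344833 F [0.  1.2 0.4] w 0.0849
```

View pics/side11z.png

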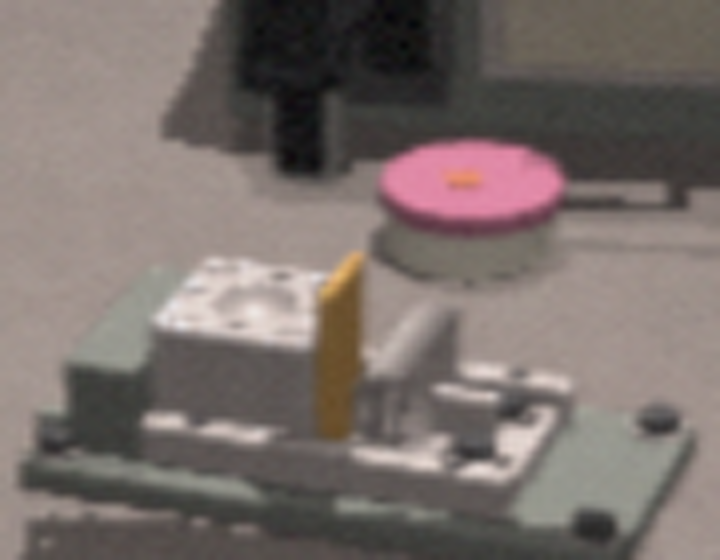

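View pics/top11z.png

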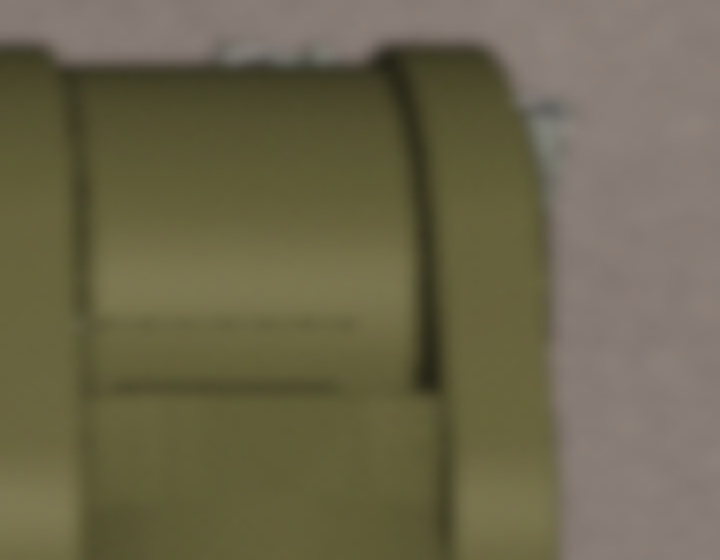

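Side view: the strip stands upright and down at about (281,183), against the block face. Now to the rack for a clear top view of the remaining gap.

```bash
python3 -m handwheel '[{"claw":1,"tx":1.29,"ty":4.82,"tz":0,"twist":0},{"claw":1,"tx":1.29,"ty":4.82,"tz":0,"twist":0},{"claw":1,"tx":1.29,"ty":4.82,"tz":0,"twist":0},{"claw":1,"tx":1.29,"ty":4.82,"tz":0,"twist":0},{"claw":1,"tx":1.29,"ty":4.82,"tz":0,"twist":0},{"claw":1,"tx":1.29,"ty":4.82,"tz":0,"twist":0},{"claw":1,"tx":1.29,"ty":4.82,"tz":0,"twist":0},{"claw":1,"tx":0,"ty":0,"tz":0,"twist":6.8},{"claw":1,"tx":0,"ty":0,"tz":4,"twist":0},{"claw":1,"tx":0,"ty":0,"tz":3,"twist":0},{"claw":1,"tx":0,"ty":0,"tz":0,"twist":0},{"claw":1,"tx":0,"ty":0,"tz":0,"twist":0}]'
python3 - <<'E'
from h import *
go(.5203,.2405,.033,161.7)
for n,(x,y) in(("side",(250,165)),("top",(345,185))):
    f=grab_frame(n)[:,:,::-1]; cv2.imwrite(f"pics/{n}12.png",f)
    cv2.imwrite(f"pics/{n}12z.png",cv2.resize(f[y:y+50,x:x+60],None,fx=12,fy=12,interpolation=cv2.INTER_CUBIC))
E
```

```text
time: 19.45
tcp_pos: [0.52, 0.2397, 0.0983]
tcp_rot: [0.001, 0.158, 0.987, 0.0]
wrist_force: [0.5, -0.2, 0.9]
gripper_width: 0.0853
t 19.45 psi 161.82 tilt 0.09 pos [0.52   0.2397 0.0983] d(cm) [0.01 0.08 6.53] twist 0.11835750699509617 F [ 0.5 -0.2  0.9] w 0.0853
```

View pics/side12z.png

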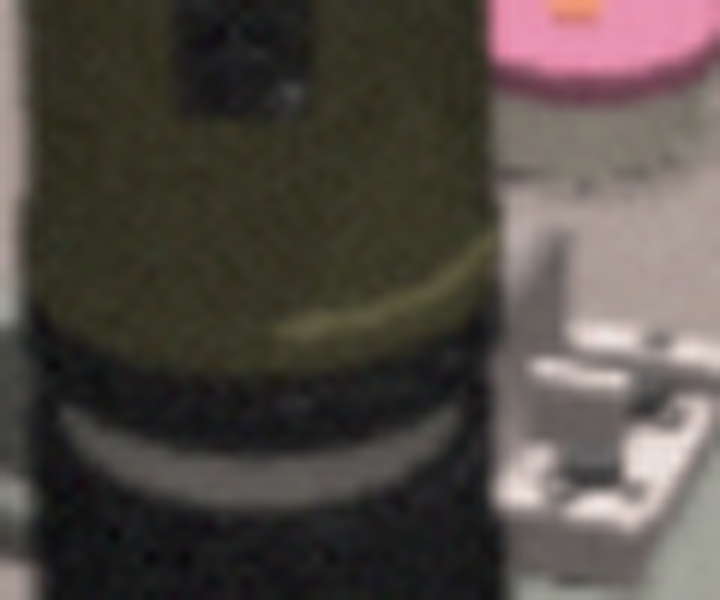

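View pics/top12z.png

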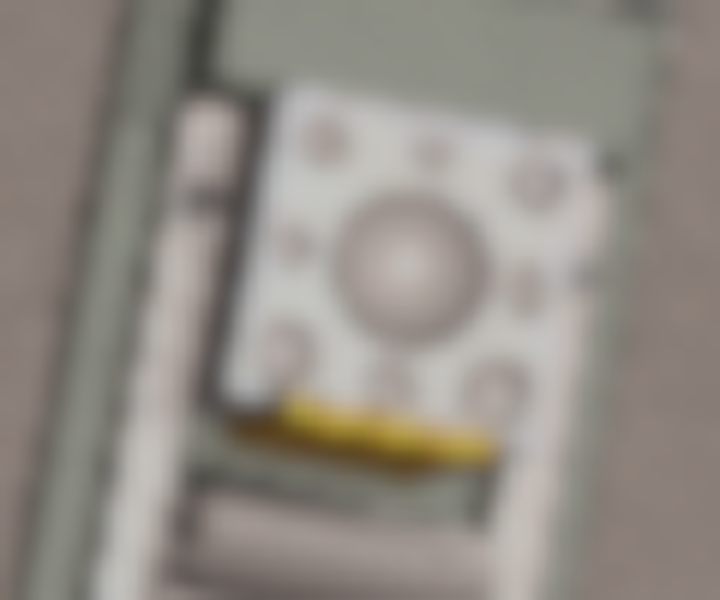

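Run:
```python
from h import *
yaw=np.radians(-11.3);u=np.array([np.cos(yaw),np.sin(yaw)])
f=cv2.imread("pics/top12.png"); 
P=lambda px,z:(plane("top",px,z)[:,:2]@u*1000).round(1)
print("block edge L",P([(363,217.8),(387,222.5)],.075),"strip top front",P([(376.2,221.2)],.095),"stop",P([(361.2,225.8),(372,227.2),(384.5,229)],.06))
# colour profiles along image column direction (approx perpendicular) at 3 columns
for x in(372,378):
    print(x,[tuple(int(q) for q in f[y,x]) for y in range(212,238)])
print(P([(374,y) for y in(216,218,220,222,224,226,228,230)],.06))
```

```text
block edge L [595.1 595. ] strip top front [591.1] stop [577.5 579.1 580.5]
372 [(187, 191, 192), (186, 190, 192), (184, 189, 191), (184, 189, 191), (185, 190, 192), (176, 185, 189), (148, 174, 187), (99, 160, 183), (58, 137, 163), (37, 101, 125), (40, 76, 97), (67, 87, 100), (93, 105, 110), (102, 111, 112), (101, 108, 110), (107, 112, 119), (127, 132, 141), (141, 146, 157), (143, 148, 159), (135, 140, 150), (124, 129, 138), (112, 117, 126), (100, 104, 113), (93, 96, 104), (104, 108, 116), (132, 136, 145)]
378 [(136, 140, 150), (142, 146, 153), (155, 159, 166), (160, 164, 170), (156, 161, 168), (155, 161, 169), (154, 164, 174), (140, 168, 183), (105, 164, 186), (64, 145, 169), (40, 107, 130), (37, 76, 98), (59, 84, 98), (91, 106, 111), (114, 124, 125), (121, 129, 131), (126, 133, 139), (137, 142, 151), (144, 149, 160), (144, 150, 160), (137, 142, 153), (126, 131, 141), (115, 119, 129), (103, 107, 115), (91, 94, 102), (91, 95, 102)]
[605.8 601.2 596.6 592.  587.4 582.7 578.1 573.5]
```

The strip sits upright against the block face: block/brass edge at row 219, stop edge at row 227.6. The gap measures about 16 mm, so after two strips 5–7 mm is left, which suits the wedge, whereas one strip would leave too much. I'll take the second strip.

```bash
python3 -m handwheel '[{"claw":1,"tx":0,"ty":0,"tz":2.5,"twist":0},{"claw":1,"tx":0,"ty":0,"tz":2.5,"twist":0},{"claw":1,"tx":0,"ty":0,"tz":1.5,"twist":0},{"claw":1,"tx":0,"ty":0,"tz":0,"twist":0},{"claw":-1,"tx":0,"ty":0,"tz":0,"twist":0},{"claw":-1,"tx":0,"ty":0,"tz":0,"twist":0},{"claw":-1,"tx":0,"ty":0,"tz":0,"twist":0},{"claw":-1,"tx":0,"ty":0,"tz":0,"twist":0}]'
python3 - <<'E'
from h import *
go(.5203,.2405,.033,161.7)
f=grab_frame("side")[:,:,::-1]
cv2.imwrite(f"pics/side13z.png",cv2.resize(f[230:330,220:350],None,fx=6,fy=6,interpolation=cv2.INTER_CUBIC))
E
```

```text
time: 20.55
tcp_pos: [0.5201, 0.2399, 0.0333]
tcp_rot: [0.001, 0.158, 0.987, 0.001]
wrist_force: [0.5, 0.2, 5.1]
gripper_width: 0.0379
t 20.55 psi 161.83 tilt 0.12 pos [0.5201 0.2399 0.0333] d(cm) [-0.    0.06  0.03] twist 0.13358533178166 F [0.5 0.2 5.1] w 0.0379
```

View pics/side13z.png

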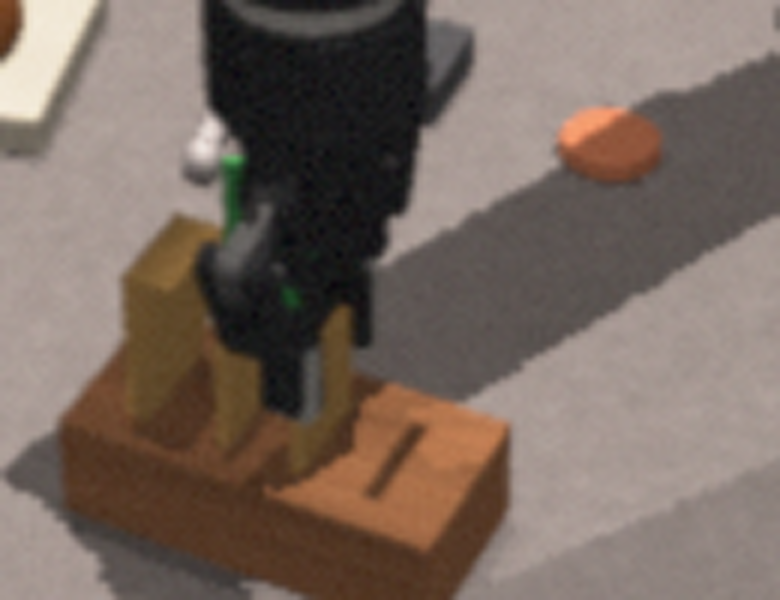

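```bash
python3 -m handwheel '[{"claw":-1,"tx":0,"ty":0,"tz":-2,"twist":0},{"claw":-1,"tx":0,"ty":0,"tz":-4,"twist":0},{"claw":-1,"tx":0,"ty":0,"tz":-4,"twist":0},{"claw":-1,"tx":0,"ty":0,"tz":-4,"twist":0},{"claw":-1,"tx":-2.16,"ty":-5.26,"tz":0,"twist":0},{"claw":-1,"tx":-2.16,"ty":-5.26,"tz":0,"twist":0},{"claw":-1,"tx":-2.16,"ty":-5.26,"tz":0,"twist":0},{"claw":-1,"tx":-2.16,"ty":-5.26,"tz":0,"twist":0},{"claw":-1,"tx":-2.16,"ty":-5.26,"tz":0,"twist":0},{"claw":-1,"tx":-2.16,"ty":-5.26,"tz":0,"twist":0},{"claw":-1,"tx":-2.16,"ty":-5.26,"tz":0,"twist":0},{"claw":-1,"tx":-2.16,"ty":-5.26,"tz":0,"twist":0},{"claw":-1,"tx":0,"ty":0,"tz":0,"twist":-6.9},{"claw":-1,"tx":0,"ty":0,"tz":2,"twist":0},{"claw":-1,"tx":0,"ty":0,"tz":1.5,"twist":0},{"claw":-1,"tx":0,"ty":0,"tz":0,"twist":0},{"claw":-1,"tx":0,"ty":0,"tz":0,"twist":0}]'
python3 - <<'E'
from h import *
go(.5532,-.2137,.0378,168.7)
for n,(x,y) in(("side",(250,140)),):
    f=grab_frame(n)[:,:,::-1]; cv2.imwrite(f"pics/{n}14.png",f)
    cv2.imwrite(f"pics/{n}14z.png",cv2.resize(f[y:y+70,x:x+60],None,fx=10,fy=8,interpolation=cv2.INTER_CUBIC))
E
```

```text
time: 22.72
tcp_pos: [0.5523, -0.2137, 0.1373]
tcp_rot: [-0.0, 0.098, 0.995, -0.0]
wrist_force: [0.4, 0.1, -1.1]
gripper_width: 0.038
t 22.73 psi 168.77 tilt 0.01 pos [ 0.5523 -0.2137  0.1373] d(cm) [-0.09  0.02  9.95] twist 0.06702156538597137 F [ 0.4  0.1 -1.1] w 0.038
```

View pics/side14z.png

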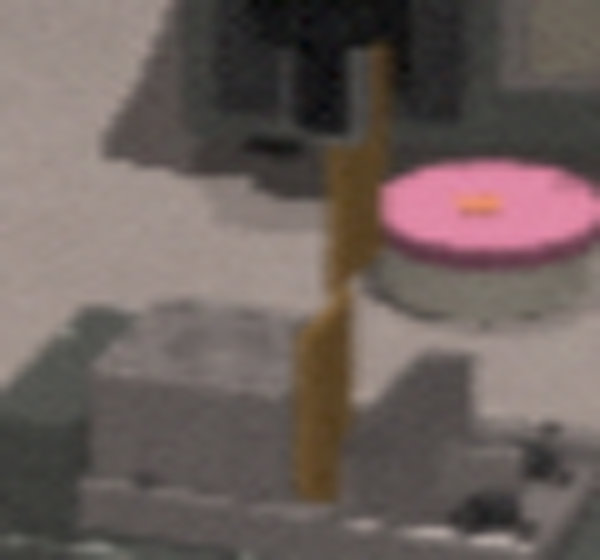

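Run:
```python
from h import *
yaw=np.radians(-11.3);u=np.array([np.cos(yaw),np.sin(yaw)]);v=np.array([-u[1],u[0]])
f=cv2.imread("pics/side14.png").astype(int)
g=f[...,2]-f[...,0]
for y in(168,170,172,174,175,176,182,185,188,192,196): print(y,"cols276-292",g[y,276:292])
px=lambda x,y:(250+(x+.5)/10-.5,140+(y+.5)/8-.5)
a=plane("side",[px(331,296)],.114)[0,:2]; b=plane("side",[px(301,338)],.095)[0,:2]
print(a@u*1e3,a@v*1e3,b@u*1e3,b@v*1e3)
```

```text
168 cols276-292 [17 17 15 16 15 19 30 49 52 49 52 48 40 47 55 59]
170 cols276-292 [19 19 21 21 20 19 32 49 56 51 50 47 34 24 27 32]
172 cols276-292 [20 21 21 21 18 21 32 53 55 49 49 27 15 16 15 20]
174 cols276-292 [19 18 18 18 18 21 35 51 52 36 22  9 13 13 15 15]
175 cols276-292 [19 21 19 16 19 20 34 54 44 27 15 12 12 14 15 15]
176 cols276-292 [19 18 21 20 19 20 32 54 56 31 17  9 11 14 15 15]
182 cols276-292 [ 9 11 14 32 57 59 55 51 46 29 21 20 19 20 20 19]
185 cols276-292 [10  9 12 31 52 55 51 53 44 29 21 21 19 20 15  9]
188 cols276-292 [13 12 11 31 51 52 51 50 45 30 23 18 15 10  7  7]
192 cols276-292 [ 7  8  9 31 53 54 55 50 45 24 12 10  7  4  9  7]
196 cols276-292 [ 9  8  8 34 56 53 49 41 17  8  7  9  7  6  7  6]
583.5333309177263 -81.83316742693236 592.8177688898751 -82.4318087115022
```

```bash
python3 -m handwheel '[{"claw":-1,"tx":-0.25,"ty":0,"tz":1,"twist":0},{"claw":-1,"tx":0,"ty":0,"tz":1,"twist":0},{"claw":-1,"tx":0,"ty":0,"tz":1,"twist":0},{"claw":-1,"tx":0,"ty":0,"tz":0,"twist":0}]'
python3 - <<'E'
from h import *
go(.5532,-.2137,.0378,168.7)
for n,(x,y) in(("side",(250,140)),):
    f=grab_frame(n)[:,:,::-1]; cv2.imwrite(f"pics/{n}15.png",f)
    cv2.imwrite(f"pics/{n}15z.png",cv2.resize(f[y:y+70,x:x+60],None,fx=10,fy=8,interpolation=cv2.INTER_CUBIC))
E
```

```text
time: 23.28
tcp_pos: [0.5537, -0.2147, 0.1058]
tcp_rot: [-0.001, 0.098, 0.995, 0.0]
wrist_force: [-0.7, 0.3, -0.6]
gripper_width: 0.0378
t 23.27 psi 168.73 tilt 0.14 pos [ 0.5537 -0.2147  0.1058] d(cm) [0.05 0.08 6.8 ] twist 0.026116259563565336 F [-0.7  0.3 -0.6] w 0.0378
```

View pics/side15z.png

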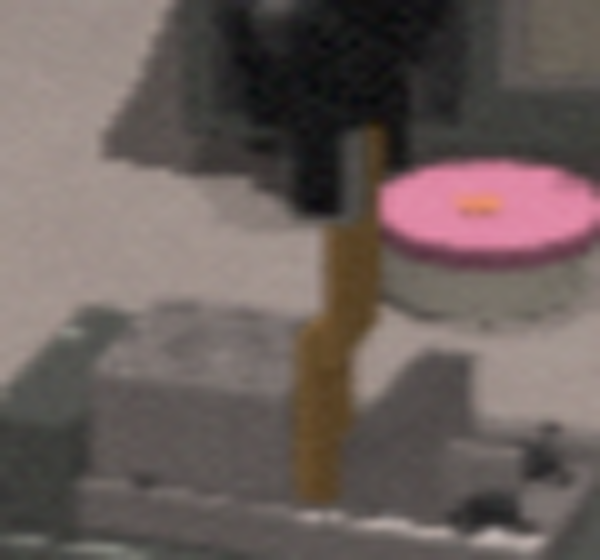

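```bash
python3 -m handwheel '[{"claw":-1,"tx":0,"ty":0,"tz":1.5,"twist":0},{"claw":-1,"tx":0,"ty":0,"tz":1,"twist":0},{"claw":-1,"tx":0,"ty":0,"tz":0,"twist":0}]'; python3 -m handwheel '[{"claw":-1,"tx":0,"ty":0,"tz":1,"twist":0},{"claw":-1,"tx":0,"ty":0,"tz":0.7,"twist":0},{"claw":-1,"tx":0,"ty":0,"tz":0,"twist":0}]'
```

```text
time: 23.7
tcp_pos: [0.5536, -0.2147, 0.0808]
tcp_rot: [-0.001, 0.098, 0.995, 0.0]
wrist_force: [-0.2, -0.0, -2.1]
gripper_width: 0.0377
time: 24.08
tcp_pos: [0.554, -0.2148, 0.0644]
tcp_rot: [-0.001, 0.098, 0.995, 0.0]
wrist_force: [0.3, 0.0, -1.6]
gripper_width: 0.0377
```

```bash
python3 -m handwheel '[{"claw":-1,"tx":0,"ty":0,"tz":0.4,"twist":0}]'; python3 -m handwheel '[{"claw":-1,"tx":0,"ty":0,"tz":0.4,"twist":0}]'; python3 -m handwheel '[{"claw":-1,"tx":0,"ty":0,"tz":0.3,"twist":0}]'
```

```text
time: 24.2
tcp_pos: [0.5551, -0.215, 0.0615]
tcp_rot: [0.001, 0.098, 0.995, -0.0]
wrist_force: [0.9, -1.0, -1.7]
gripper_width: 0.0376
time: 24.32
tcp_pos: [0.5548, -0.215, 0.0572]
tcp_rot: [0.0, 0.098, 0.995, -0.0]
wrist_force: [-0.8, 0.8, -1.4]
gripper_width: 0.0377
time: 24.45
tcp_pos: [0.5558, -0.2148, 0.0554]
tcp_rot: [0.001, 0.098, 0.995, -0.0]
wrist_force: [-1.8, 1.6, 12.1]
gripper_width: 0.0379
```

12 N at this height: a fingertip has landed on top of the first strip (strip bottom is about 17 mm above the bed). I'll back up slightly, bring the strip against its neighbour and release it so that it drops the rest.

```bash
python3 -m handwheel '[{"claw":-1,"tx":-0.1,"ty":0,"tz":-0.3,"twist":0}]'; python3 -m handwheel '[{"claw":-1,"tx":-0.1,"ty":0,"tz":0,"twist":0}]'
```

```text
time: 24.58
tcp_pos: [0.556, -0.215, 0.0576]
tcp_rot: [0.0, 0.098, 0.995, -0.0]
wrist_force: [-0.6, -0.3, -0.5]
gripper_width: 0.0377
time: 24.7
tcp_pos: [0.5567, -0.2154, 0.0573]
tcp_rot: [0.0, 0.098, 0.995, -0.0]
wrist_force: [-0.3, 0.6, -0.8]
gripper_width: 0.038
```

```bash
python3 -m handwheel '[{"claw":1,"tx":0,"ty":0,"tz":0,"twist":0},{"claw":1,"tx":0,"ty":0,"tz":0,"twist":0},{"claw":1,"tx":0,"ty":0,"tz":0,"twist":0},{"claw":1,"tx":0,"ty":0,"tz":-4,"twist":0},{"claw":1,"tx":0,"ty":0,"tz":-4,"twist":0},{"claw":1,"tx":0,"ty":0,"tz":0,"twist":0}]'
python3 - <<'E'
from h import *
go(.5532,-.2137,.0378,168.7)
for n,(x,y) in(("side",(250,150)),):
    f=grab_frame(n)[:,:,::-1]; cv2.imwrite(f"pics/{n}16.png",f)
    cv2.imwrite(f"pics/{n}16z.png",cv2.resize(f[y:y+60,x:x+60],None,fx=10,fy=9,interpolation=cv2.INTER_CUBIC))
E
```

```text
time: 25.45
tcp_pos: [0.5591, -0.2158, 0.1409]
tcp_rot: [0.003, 0.098, 0.995, -0.001]
wrist_force: [0.8, 0.1, -0.6]
gripper_width: 0.0854
t 25.45 psi 168.73 tilt 0.38 pos [ 0.5591 -0.2158  0.1409] d(cm) [ 0.68  0.11 10.3 ] twist 0.025280532228833863 F [ 0.8  0.1 -0.6] w 0.0854
```

View pics/side16z.png

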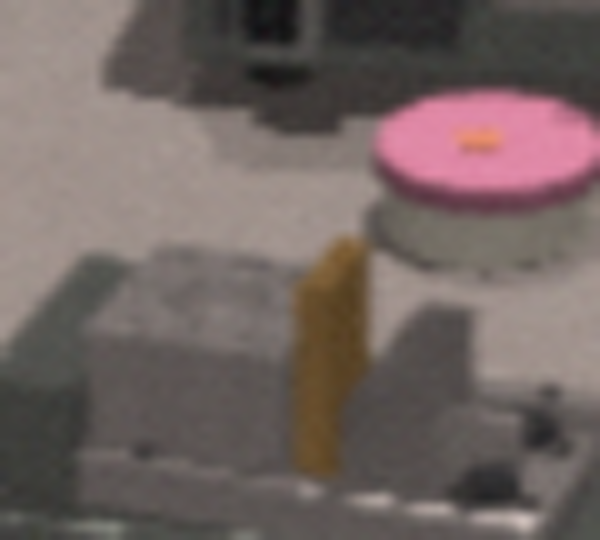

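Side view: both strips stand upright side by side with tops level at about (283,179), so both are down. Now the wedge.

Run:
```python
from h import *
go(.5765,.2213,.14,161.7)
```

```text
t 25.5 psi 168.72 tilt 0.18 pos [ 0.5576 -0.2156  0.1387] d(cm) [ 6.69 43.21 -0.2 ] twist 7.021612785051445 F [ 0.3  0.3 -1.1] w 0.0852
```

```bash
python3 -m handwheel '[{"claw":1,"tx":0.84,"ty":5.4,"tz":0,"twist":0},{"claw":1,"tx":0.84,"ty":5.4,"tz":0,"twist":0},{"claw":1,"tx":0.84,"ty":5.4,"tz":0,"twist":0},{"claw":1,"tx":0.84,"ty":5.4,"tz":0,"twist":0},{"claw":1,"tx":0.84,"ty":5.4,"tz":0,"twist":0},{"claw":1,"tx":0.84,"ty":5.4,"tz":0,"twist":0},{"claw":1,"tx":0.84,"ty":5.4,"tz":0,"twist":0},{"claw":1,"tx":0.84,"ty":5.4,"tz":0,"twist":0},{"claw":1,"tx":0,"ty":0,"tz":0,"twist":7},{"claw":1,"tx":0,"ty":0,"tz":2,"twist":0},{"claw":1,"tx":0,"ty":0,"tz":0,"twist":0},{"claw":1,"tx":0,"ty":0,"tz":0,"twist":0}]'
python3 - <<'E'
from h import *
go(.5765,.2213,.047,161.7)
for n,(x,y) in(("side",(210,220)),("top",(345,185))):
    f=grab_frame(n)[:,:,::-1]; cv2.imwrite(f"pics/{n}17.png",f)
    k,w,h=(6,120,90) if n=="side" else (12,60,50)
    cv2.imwrite(f"pics/{n}17z.png",cv2.resize(f[y:y+h,x:x+w],None,fx=k,fy=k,interpolation=cv2.INTER_CUBIC))
E
```

```text
time: 27.0
tcp_pos: [0.575, 0.2201, 0.1163]
tcp_rot: [-0.001, 0.159, 0.987, -0.0]
wrist_force: [-0.1, -0.0, 0.0]
gripper_width: 0.0855
t 27.0 psi 161.68 tilt 0.09 pos [0.575  0.2201 0.1163] d(cm) [-0.11  0.17  6.93] twist -0.016984641525681354 F [-0.1 -0.   0. ] w 0.0855
```

View pics/side17z.png

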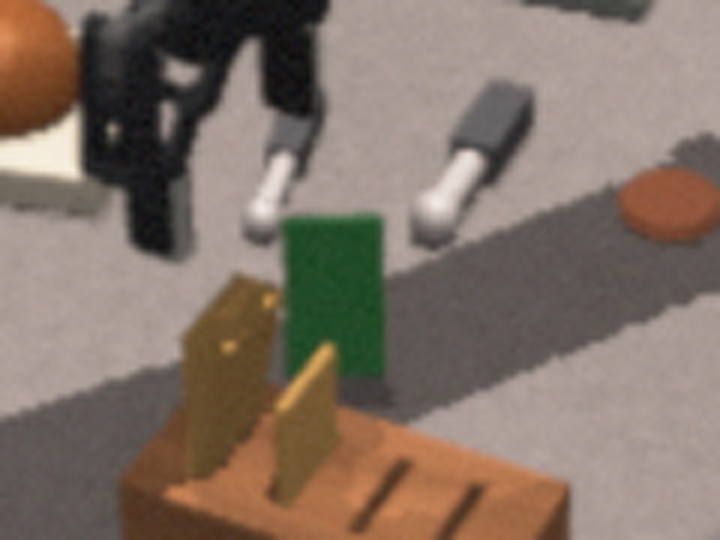

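View pics/top17z.png

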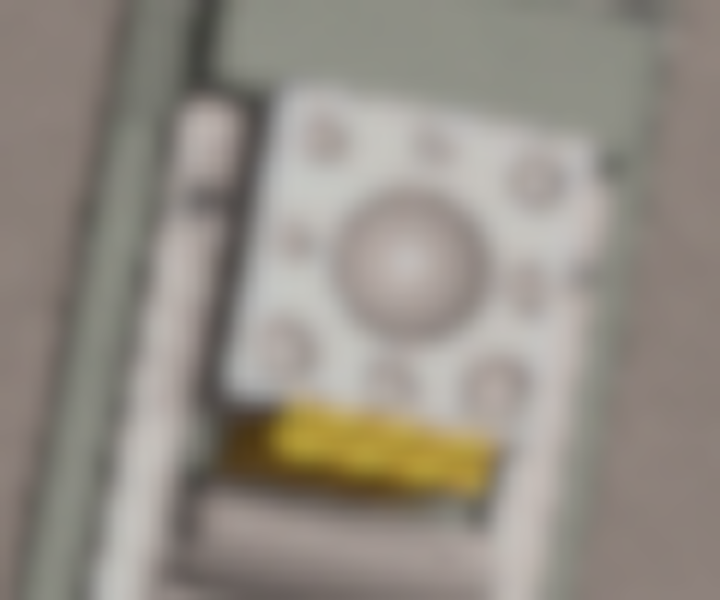

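Top view: the stack of two strips stands clear of the stop edge with about 5–6 mm left. The side view shows the jaws over the wedge (top at (248,269)). I'll descend and grip it.

```bash
python3 -m handwheel '[{"claw":1,"tx":-0.1,"ty":0.1,"tz":2.5,"twist":0},{"claw":1,"tx":0,"ty":0,"tz":2.5,"twist":0},{"claw":1,"tx":0,"ty":0,"tz":1.9,"twist":0},{"claw":1,"tx":0,"ty":0,"tz":0,"twist":0},{"claw":-1,"tx":0,"ty":0,"tz":0,"twist":0},{"claw":-1,"tx":0,"ty":0,"tz":0,"twist":0},{"claw":-1,"tx":0,"ty":0,"tz":0,"twist":0},{"claw":-1,"tx":0,"ty":0,"tz":0,"twist":0}]'
python3 - <<'E'
from h import *
go(.5765,.2213,.047,161.7)
f=grab_frame("side")[:,:,::-1]
cv2.imwrite(f"pics/side18z.png",cv2.resize(f[220:310,210:330],None,fx=6,fy=6,interpolation=cv2.INTER_CUBIC))
E
```

```text
time: 28.1
tcp_pos: [0.5771, 0.2227, 0.0494]
tcp_rot: [0.001, 0.159, 0.987, 0.0]
wrist_force: [0.1, 0.7, 5.6]
gripper_width: 0.0389
t 28.1 psi 161.73 tilt 0.11 pos [0.5771 0.2227 0.0494] d(cm) [ 0.02 -0.15  0.24] twist 0.030616911741958575 F [0.1 0.7 5.6] w 0.0389
```

View pics/side18z.png

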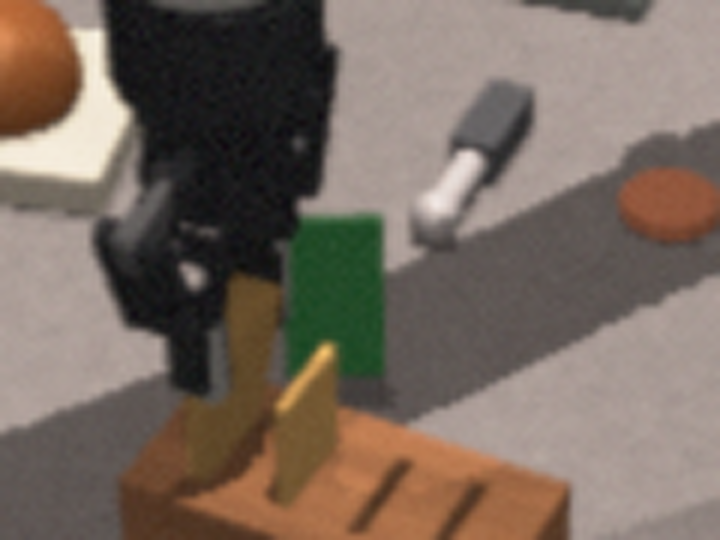

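Gripped: 38.9 mm opening, wedge foot at reported z minus 39 mm. I'll lift it and carry it over the gap.

```bash
python3 -m handwheel '[{"claw":-1,"tx":0,"ty":0,"tz":-2,"twist":0},{"claw":-1,"tx":0,"ty":0,"tz":-4,"twist":0},{"claw":-1,"tx":0,"ty":0,"tz":-4,"twist":0},{"claw":-1,"tx":0,"ty":0,"tz":-4,"twist":0},{"claw":-1,"tx":-1.3,"ty":-5.29,"tz":0,"twist":0},{"claw":-1,"tx":-1.3,"ty":-5.29,"tz":0,"twist":0},{"claw":-1,"tx":-1.3,"ty":-5.29,"tz":0,"twist":0},{"claw":-1,"tx":-1.3,"ty":-5.29,"tz":0,"twist":0},{"claw":-1,"tx":-1.3,"ty":-5.29,"tz":0,"twist":0},{"claw":-1,"tx":-1.3,"ty":-5.29,"tz":0,"twist":0},{"claw":-1,"tx":-1.3,"ty":-5.29,"tz":0,"twist":0},{"claw":-1,"tx":-1.3,"ty":-5.29,"tz":0,"twist":0},{"claw":-1,"tx":0,"ty":0,"tz":0,"twist":-7},{"claw":-1,"tx":0,"ty":0,"tz":2,"twist":0},{"claw":-1,"tx":0,"ty":0,"tz":1,"twist":0},{"claw":-1,"tx":0,"ty":0,"tz":0,"twist":0},{"claw":-1,"tx":0,"ty":0,"tz":0,"twist":0}]'
python3 - <<'E'
from h import *
go(.5435,-.2120,.08,168.7)
for n,(x,y) in(("side",(250,130)),):
    f=grab_frame(n)[:,:,::-1]; cv2.imwrite(f"pics/{n}19.png",f)
    cv2.imwrite(f"pics/{n}19z.png",cv2.resize(f[y:y+75,x:x+75],None,fx=8,fy=8,interpolation=cv2.INTER_CUBIC))
E
```

```text
time: 30.28
tcp_pos: [0.5427, -0.2116, 0.1584]
tcp_rot: [0.0, 0.098, 0.995, -0.0]
wrist_force: [-0.5, -0.1, -3.9]
gripper_width: 0.0385
t 30.27 psi 168.77 tilt 0.01 pos [ 0.5427 -0.2116  0.1584] d(cm) [-0.08 -0.02  7.84] twist 0.0672073712713086 F [-0.5 -0.1 -3.9] w 0.0385
```

View pics/side19z.png

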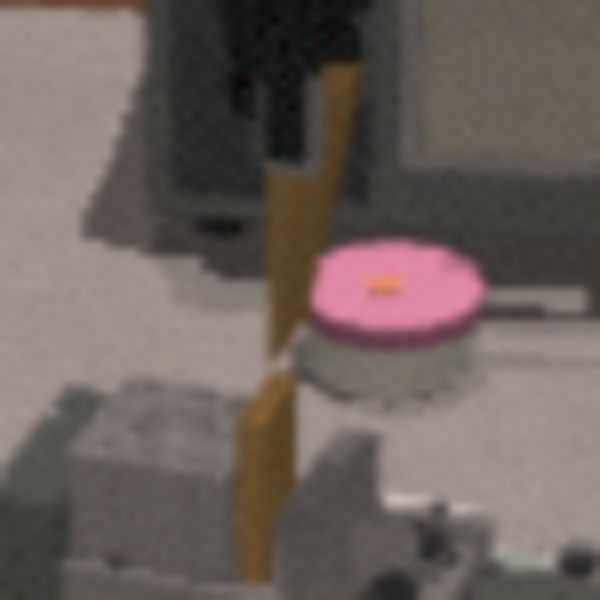

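Run:
```python
from h import *
yaw=np.radians(-11.3);u=np.array([np.cos(yaw),np.sin(yaw)]);v=np.array([-u[1],u[0]])
f=cv2.imread("pics/side19.png").astype(int);g=f[...,2]-f[...,0]
for y in(155,160,165,170,173,174,175,176,177,178,180,184,188,192): print(y,g[y,277:292])
px=lambda x,y:(250+(x+.5)/8-.5,130+(y+.5)/8-.5)
for nm,p,z in(("wedge flat foot",(267,362),.119),("stack L near top",(238,418),.095)):
    a=plane("side",[px(*p)],z)[0,:2]; print(nm,px(*p),a@u*1e3,a@v*1e3)
```

```text
155 [ 2  0  5  0  2  5 32 46 52 51 51 48 50 47 28]
160 [ 6  8  5  6  8 11 36 48 50 49 48 48 44 29 16]
165 [15 14 16 13 15 18 34 48 49 46 49 48 54 60 58]
170 [20 22 18 17 19 20 36 44 50 47 31 25 24 26 33]
173 [19 22 19 18 18 19 33 42 35 21 14  9 13 15 16]
174 [20 19 21 19 20 21 33 36 23 16  7 12 13 14 14]
175 [21 20 16 19 20 20 29 28 23 14  9 11 14 13 14]
176 [18 22 21 17 21 23 36 47 43 28 14 11 11 14 14]
177 [19 20 21 20 20 30 52 58 64 53 23  9 10 15 18]
178 [18 18 19 17 25 44 62 68 65 50 24 19 13 12 10]
180 [12 12 14 29 56 65 69 64 56 39 22 21 20 18 20]
184 [ 8 11 34 54 60 55 53 52 51 40 23 18 21 20 15]
188 [11 13 30 52 62 53 54 51 51 42 21 15 11  8  8]
192 [ 9 11 35 54 59 56 50 51 35 16  9  6  5  5  7]
wedge flat foot (282.9375, 174.8125) 583.1152564898787 -83.15110950504221
stack L near top (279.3125, 181.8125) 593.7296683719134 -82.12771762610883
```

```bash
python3 -m handwheel '[{"claw":-1,"tx":0.1,"ty":0,"tz":1.0,"twist":0},{"claw":-1,"tx":0,"ty":0,"tz":0.8,"twist":0},{"claw":-1,"tx":0,"ty":0,"tz":0,"twist":0}]';python3 -m handwheel '[{"claw":-1,"tx":0,"ty":0,"tz":0.5,"twist":0}]';python3 -m handwheel '[{"claw":-1,"tx":0,"ty":0,"tz":0.4,"twist":0}]';python3 -m handwheel '[{"claw":-1,"tx":0,"ty":0,"tz":0.4,"twist":0}]'
python3 - <<'E'
from h import *
go(.5435,-.2120,.0994,168.7)
for n,(x,y) in(("side",(250,130)),):
    f=grab_frame(n)[:,:,::-1]; cv2.imwrite(f"pics/{n}20.png",f)
    cv2.imwrite(f"pics/{n}20z.png",cv2.resize(f[y:y+75,x:x+75],None,fx=8,fy=8,interpolation=cv2.INTER_CUBIC))
E
```

```text
time: 30.7
tcp_pos: [0.5406, -0.2119, 0.139]
tcp_rot: [-0.001, 0.098, 0.995, 0.0]
wrist_force: [1.2, -0.3, -3.8]
gripper_width: 0.0388
time: 30.82
tcp_pos: [0.5419, -0.2122, 0.1354]
tcp_rot: [0.0, 0.098, 0.995, -0.0]
wrist_force: [-0.3, -0.3, -3.6]
gripper_width: 0.0386
time: 30.95
tcp_pos: [0.5415, -0.2122, 0.131]
tcp_rot: [0.0, 0.098, 0.995, -0.0]
wrist_force: [0.5, -0.3, -3.0]
gripper_width: 0.039
time: 31.08
tcp_pos: [0.5415, -0.2122, 0.127]
tcp_rot: [0.0, 0.098, 0.995, -0.0]
wrist_force: [-0.6, -0.9, -3.1]
gripper_width: 0.0386
t 31.07 psi 168.72 tilt 0.01 pos [ 0.5415 -0.2122  0.127 ] d(cm) [-0.19  0.06  2.76] twist 0.02239082300062023 F [-0.6 -0.9 -3.1] w 0.0386
```

View pics/side20z.png

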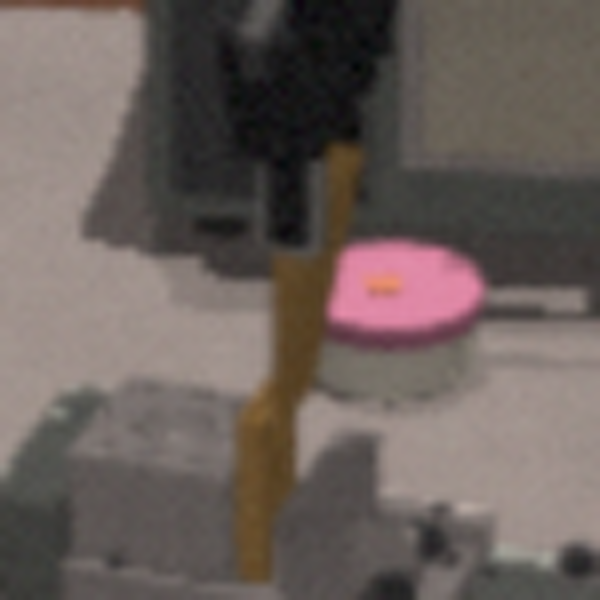

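```bash
python3 -m handwheel '[{"claw":-1,"tx":0,"ty":0,"tz":0.6,"twist":0},{"claw":-1,"tx":0,"ty":0,"tz":0.6,"twist":0}]';python3 -m handwheel '[{"claw":-1,"tx":0,"ty":0,"tz":0.4,"twist":0}]';python3 -m handwheel '[{"claw":-1,"tx":0,"ty":0,"tz":0.4,"twist":0}]';python3 -m handwheel '[{"claw":-1,"tx":0,"ty":0,"tz":0.4,"twist":0}]'
```

```text
time: 31.38
tcp_pos: [0.5415, -0.2122, 0.1148]
tcp_rot: [0.0, 0.098, 0.995, -0.0]
wrist_force: [0.6, -0.0, -4.1]
gripper_width: 0.0386
time: 31.5
tcp_pos: [0.5412, -0.2121, 0.1106]
tcp_rot: [-0.0, 0.098, 0.995, 0.0]
wrist_force: [-0.3, -0.1, -2.9]
gripper_width: 0.0387
time: 31.62
tcp_pos: [0.5414, -0.2121, 0.1069]
tcp_rot: [-0.0, 0.098, 0.995, 0.0]
wrist_force: [-0.7, -0.1, -3.2]
gripper_width: 0.0384
time: 31.75
tcp_pos: [0.5415, -0.2122, 0.103]
tcp_rot: [0.0, 0.098, 0.995, -0.0]
wrist_force: [-0.5, 0.9, -2.7]
gripper_width: 0.039
```

```bash
python3 -m handwheel '[{"claw":-1,"tx":0,"ty":0,"tz":0.3,"twist":0}]';python3 -m handwheel '[{"claw":-1,"tx":0,"ty":0,"tz":0.3,"twist":0}]';python3 -m handwheel '[{"claw":-1,"tx":0,"ty":0,"tz":0.3,"twist":0}]';python3 -m handwheel '[{"claw":-1,"tx":0,"ty":0,"tz":0.2,"twist":0}]'
```

```text
time: 31.88
tcp_pos: [0.5414, -0.2122, 0.0999]
tcp_rot: [-0.0, 0.098, 0.995, -0.0]
wrist_force: [0.3, -0.2, -3.8]
gripper_width: 0.0391
time: 32.0
tcp_pos: [0.5415, -0.2122, 0.0971]
tcp_rot: [0.0, 0.098, 0.995, -0.0]
wrist_force: [-0.4, -0.8, -3.7]
gripper_width: 0.039
time: 32.12
tcp_pos: [0.5416, -0.2122, 0.0941]
tcp_rot: [0.0, 0.098, 0.995, -0.0]
wrist_force: [1.2, -0.7, -3.4]
gripper_width: 0.0387
time: 32.25
tcp_pos: [0.5419, -0.2122, 0.0922]
tcp_rot: [0.0, 0.098, 0.995, -0.0]
wrist_force: [0.4, -0.8, -3.6]
gripper_width: 0.0388
```

```bash
python3 -m handwheel '[{"claw":-1,"tx":0,"ty":0,"tz":0.2,"twist":0}]';python3 -m handwheel '[{"claw":-1,"tx":0,"ty":0,"tz":0.2,"twist":0}]';python3 -m handwheel '[{"claw":-1,"tx":0,"ty":0,"tz":0.2,"twist":0}]';python3 -m handwheel '[{"claw":-1,"tx":0,"ty":0,"tz":0.2,"twist":0}]'
```

```text
time: 32.38
tcp_pos: [0.5421, -0.2123, 0.0904]
tcp_rot: [0.001, 0.098, 0.995, -0.0]
wrist_force: [2.0, -0.5, -3.5]
gripper_width: 0.0389
time: 32.5
tcp_pos: [0.5423, -0.2123, 0.0885]
tcp_rot: [0.001, 0.098, 0.995, -0.0]
wrist_force: [1.5, -0.5, -2.5]
gripper_width: 0.0391
time: 32.62
tcp_pos: [0.5425, -0.2124, 0.0867]
tcp_rot: [0.001, 0.098, 0.995, -0.0]
wrist_force: [2.4, -0.0, -2.1]
gripper_width: 0.0391
time: 32.75
tcp_pos: [0.5427, -0.2124, 0.0848]
tcp_rot: [0.001, 0.098, 0.995, -0.0]
wrist_force: [3.4, -0.9, -1.5]
gripper_width: 0.0385
```

```bash
python3 -m handwheel '[{"claw":-1,"tx":-0.1,"ty":0,"tz":0.2,"twist":0}]';python3 -m handwheel '[{"claw":-1,"tx":-0.05,"ty":0,"tz":0.2,"twist":0}]';python3 -m handwheel '[{"claw":-1,"tx":-0.03,"ty":0,"tz":0.2,"twist":0}]'
```

```text
time: 32.88
tcp_pos: [0.5432, -0.2125, 0.0826]
tcp_rot: [0.001, 0.098, 0.995, -0.0]
wrist_force: [3.7, -0.6, -1.2]
gripper_width: 0.0382
time: 33.0
tcp_pos: [0.5436, -0.2126, 0.0804]
tcp_rot: [0.001, 0.098, 0.995, -0.0]
wrist_force: [4.0, -0.8, -1.1]
gripper_width: 0.0389
time: 33.12
tcp_pos: [0.5439, -0.2127, 0.0784]
tcp_rot: [0.001, 0.098, 0.995, -0.0]
wrist_force: [4.1, -0.2, 0.2]
gripper_width: 0.0389
```

Run:
```python
from h import *
go(.5435,-.2120,.0784,168.7)
for n,(x,y) in(("side",(255,140)),):
    f=grab_frame(n)[:,:,::-1]; cv2.imwrite(f"pics/{n}21.png",f)
    cv2.imwrite(f"pics/{n}21z.png",cv2.resize(f[y:y+70,x:x+60],None,fx=10,fy=8,interpolation=cv2.INTER_CUBIC))
```

```text
t 33.12 psi 168.73 tilt 0.08 pos [ 0.5439 -0.2127  0.0784] d(cm) [0.05 0.06 0.  ] twist 0.025036467301504217 F [ 4.1 -0.2  0.2] w 0.0389
```

View pics/side21z.png

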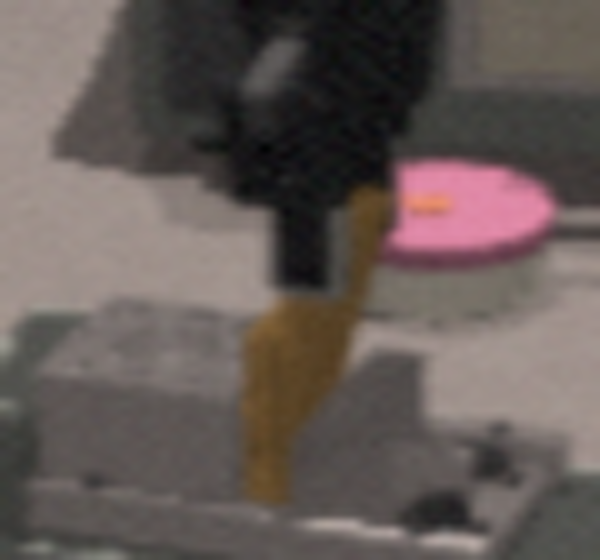

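The wedge is in between strips and stop, upright, with no bite yet. I'll press on in small steps, following the taper.

```bash
python3 -m handwheel '[{"claw":-1,"tx":-0.04,"ty":0,"tz":0.15,"twist":0}]';python3 -m handwheel '[{"claw":-1,"tx":-0.04,"ty":0,"tz":0.15,"twist":0}]';python3 -m handwheel '[{"claw":-1,"tx":-0.04,"ty":0,"tz":0.15,"twist":0}]'
```

```text
time: 33.3
tcp_pos: [0.5442, -0.2127, 0.0771]
tcp_rot: [0.001, 0.098, 0.995, -0.0]
wrist_force: [3.7, -1.6, 1.0]
gripper_width: 0.0387
time: 33.42
tcp_pos: [0.5445, -0.2128, 0.0755]
tcp_rot: [0.0, 0.098, 0.995, -0.0]
wrist_force: [5.0, -1.1, 1.9]
gripper_width: 0.0389
time: 33.55
tcp_pos: [0.5448, -0.2128, 0.0741]
tcp_rot: [0.0, 0.098, 0.995, -0.0]
wrist_force: [4.1, -0.7, 4.1]
gripper_width: 0.0388
```

```bash
python3 -m handwheel '[{"claw":-1,"tx":-0.02,"ty":0,"tz":0.1,"twist":0}]';python3 -m handwheel '[{"claw":-1,"tx":-0.02,"ty":0,"tz":0.1,"twist":0}]'
```

```text
time: 33.67
tcp_pos: [0.545, -0.2129, 0.073]
tcp_rot: [0.0, 0.098, 0.995, -0.0]
wrist_force: [3.9, -1.0, 2.9]
gripper_width: 0.0386
time: 33.8
tcp_pos: [0.5452, -0.2129, 0.072]
tcp_rot: [0.0, 0.098, 0.995, -0.0]
wrist_force: [4.5, -1.1, 3.8]
gripper_width: 0.0392
```

```bash
python3 -m handwheel '[{"claw":-1,"tx":-0.02,"ty":0,"tz":0.1,"twist":0}]';python3 -m handwheel '[{"claw":-1,"tx":-0.02,"ty":0,"tz":0.1,"twist":0}]';python3 -m handwheel '[{"claw":-1,"tx":-0.02,"ty":0,"tz":0.1,"twist":0}]'
```

```text
time: 33.92
tcp_pos: [0.5455, -0.213, 0.0713]
tcp_rot: [0.0, 0.098, 0.995, -0.0]
wrist_force: [4.1, 0.1, 7.7]
gripper_width: 0.0385
time: 34.05
tcp_pos: [0.5457, -0.213, 0.0707]
tcp_rot: [0.0, 0.098, 0.995, -0.0]
wrist_force: [3.1, -0.4, 10.6]
gripper_width: 0.0389
time: 34.17
tcp_pos: [0.5459, -0.2131, 0.0703]
tcp_rot: [0.0, 0.098, 0.995, -0.0]
wrist_force: [1.6, 0.1, 13.4]
gripper_width: 0.0392
```

```bash
python3 -m handwheel '[{"claw":-1,"tx":0,"ty":0,"tz":0.05,"twist":0},{"claw":-1,"tx":0,"ty":0,"tz":0,"twist":0},{"claw":-1,"tx":0,"ty":0,"tz":0,"twist":0},{"claw":-1,"tx":0,"ty":0,"tz":0,"twist":0}]'
python3 - <<'E'
from h import *
go(.5435,-.2120,.07,168.7)
for n,(x,y) in(("side",(235,140)),("top",(345,185))):
    f=grab_frame(n)[:,:,::-1]; cv2.imwrite(f"pics/{n}22.png",f)
    cv2.imwrite(f"pics/{n}22z.png",cv2.resize(f[y:y+70,x:x+80],None,fx=8,fy=8,interpolation=cv2.INTER_CUBIC))
E
```

```text
time: 34.67
tcp_pos: [0.5459, -0.2131, 0.0702]
tcp_rot: [0.0, 0.098, 0.995, -0.001]
wrist_force: [1.0, 0.0, 14.6]
gripper_width: 0.0391
t 34.67 psi 168.7 tilt 0.07 pos [ 0.5459 -0.2131  0.0702] d(cm) [0.26 0.06 0.02] twist -0.0027374001723217134 F [ 1.   0.  14.6] w 0.0391
```

View pics/side22z.png

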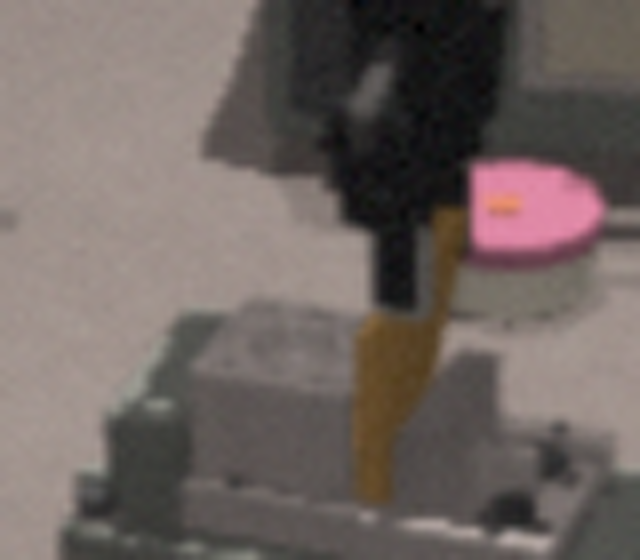

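View pics/top22z.png

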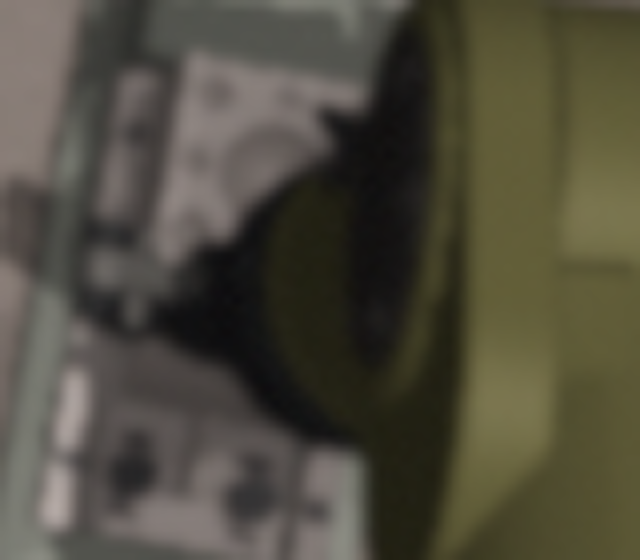

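Run:
```python
from h import *
a=cv2.imread("pics/side0.png");b=cv2.imread("pics/side22.png")
yaw=np.radians(-11.3);u=np.array([np.cos(yaw),np.sin(yaw)])
print("block near-left top corner u (side) before/after", plane("side",[(259.5,185.5)],.075)[0,:2]@u, plane("side",[(235+192/8-.5,140+372/8-.5)],.075)[0,:2]@u)
print(get_obs()["wrist_force"],get_obs()["gripper_width"])
```

```text
block near-left top corner u (side) before/after 0.6527438841707767 0.6544550310422538
[ 1.45723765  0.04994374 13.28586383] 0.038562143300815255
```

View pics/side22.png

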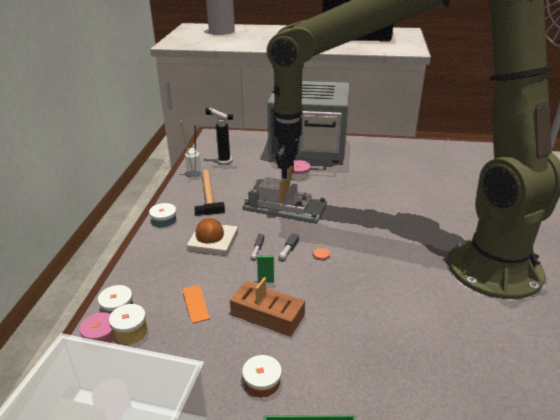

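Side view: wedge held upright at (285,175), spare strip still in the rack at (262,290), everything else in place. One more small press to confirm the bite is firm.

```bash
python3 -m handwheel '[{"claw":-1,"tx":0,"ty":0,"tz":0.1,"twist":0},{"claw":-1,"tx":0,"ty":0,"tz":0,"twist":0},{"claw":-1,"tx":0,"ty":0,"tz":0,"twist":0}]'
```

```text
time: 35.15
tcp_pos: [0.546, -0.2131, 0.0698]
tcp_rot: [0.0, 0.099, 0.995, -0.001]
wrist_force: [0.3, 0.9, 17.0]
gripper_width: 0.0387
```

The wedge moved only 0.4 mm for 1 mm commanded, with about 20 N of push. It is firm and at rest, so I'm handing in.

```bash
python3 -c "
from workcell import *
print(sign_off())"
```

```text
the job is handed in; nothing more can be done
None
```

The job is handed in: two brass strips stand in the gap, and the wedge is pushed in and still held by the gripper. I got no verdict back. It took about 35 s of the 72 s.

**Strips:** Both stand upright side by side against the block. The last clear pictures, taken before the wedge went in, show them fully down with their tops level. The third strip is still in the rack.

**Wedge:** It is upright between the strips and the stop, flat face to the strips. Its thin end is about 29 mm below the top of the stop's face and about 16 mm above the bed. It slid at about 7 N of push, then bit. The last 1 mm commanded moved it only 0.4 mm, at about 20 N of push.

**Block:** I take it to be tight against the lug from that sharp rise in force, and because it moved about 2–3 mm towards the lug in the pictures. I could not see the contact directly.

**Checks that failed or disagreed:**
- **Fingertip height:** The reported TCP lay about 37 mm below the real fingertips. My first grasp missed because of this. I then measured the offset by touching a free spot on the bench, at 31 N.
- **Second strip:** A fingertip landed on top of the first strip at about 12 N. I let the second strip drop the last 17 mm or so, and it went fully down.
- **Gap size:** The pictures gave about 16 mm with the block not fully home. The wedge depth implies about 17.7–17.8 mm with it tight. Two strips suit either figure.

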